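Lay out the drawer's instruments in the issue rack, in reverse order

TASK

Set out the four instruments from the open drawer in the empty beech rack for the class, in reverse order, because the pupils stand across the bench and should see the row left to right as you see it in the drawer: the leftmost in the drawer goes to the rack's rightmost place, and so on. Lay each one flat and straight across both rails, in the middle of its own place, setting it down rather than dropping it. Leave the other loose things on the bench and in the drawer where they are.

Things in the scene. Friction and masses are not known exactly. Their poses are not given: they have to be found in the camera images.
- slide_rule_mid (a point): ivory-white pocket slide rule, loose, 150 x 32 x 9 mm, with a clear cursor 3 mm higher at x = +20 to +44 mm. Lies along its x axis; the point is its centre, half-way up; y is across it, z up.
- compass_mid (a point): closed chrome drafting compass, loose, 144 mm long, two parallel legs 16 mm over all and 8 mm thick from x = -58 to +40 mm (grip there), round head 21 mm wide at x = +46 mm. Lies along its x axis; the point is its centre, half-way up; y is across it, z up.
- tuning_fork_mid (a point): aluminium tuning fork, loose, 138 mm long, two parallel tines 24 mm over all and 8 mm thick from x = -30 to +64 mm (grip there), stem 8 mm thick to x = -74 mm. Lies along its x axis; the point is its centre, half-way up; y is across it, z up.
- magnifier_mid (a point): folding pocket magnifier, loose, 143 mm long: flat black handle 24 mm wide and 8 mm thick from x = -78 to +12 mm (grip there), brass hinge 26 mm wide at x = +18 mm, round lens in a brass ring of 42 mm at x = +44 mm. Lies along its x axis; the point is its centre, half-way up; y is across it, z up.
- rack: empty beech rack, fixed, 150 x 326 mm, origin on the bench under its middle. Base 12 mm thick; two rails along y, 18 mm wide, at x = +-45 mm, top 30 mm above the bench. Teeth 8 mm higher and 14 mm wide part four places with middles at y = +114, +38, -38, -114 mm (left to right), x = 0. Instruments lie along x across both rails. Yaw up to 0.15 rad; stands left or right of the drawer
- drawer: pulled-out walnut drawer, fixed, 370 mm wide, walls 10 mm; origin on the bench under the middle of the row. Floor 18 mm, side walls 56 mm, front 66 mm above the bench; front face at x = -130 mm with two bar pulls 40 mm out; the chest (85 mm high) begins at x = +112 mm. Liner blocks stand in it at y = +114, +38, -38, -114 mm (left to right). Yaw up to 0.15 rad
- liner_a: one of four identical fixed walnut liner blocks in the drawer, 130 x 75 x 26 mm; origin under its middle, on the drawer floor; x along its groove. It holds one instrument at the start, across two cross rails (18 mm wide, at x = +-45 mm, top 18 mm above the origin; between them 14 mm of free space below the instrument) and between teeth 8 mm higher, 61 mm apart
- liner_b: one of four identical fixed walnut liner blocks in the drawer, 130 x 75 x 26 mm; origin under its middle, on the drawer floor; x along its groove. It holds one instrument at the start, across two cross rails (18 mm wide, at x = +-45 mm, top 18 mm above the origin; between them 14 mm of free space below the instrument) and between teeth 8 mm higher, 61 mm apart
- liner_c: one of four identical fixed walnut liner blocks in the drawer, 130 x 75 x 26 mm; origin under its middle, on the drawer floor; x along its groove. It holds one instrument at the start, across two cross rails (18 mm wide, at x = +-45 mm, top 18 mm above the origin; between them 14 mm of free space below the instrument) and between teeth 8 mm higher, 61 mm apart
- liner_d: one of four identical fixed walnut liner blocks in the drawer, 130 x 75 x 26 mm; origin under its middle, on the drawer floor; x along its groove. It holds one instrument at the start, across two cross rails (18 mm wide, at x = +-45 mm, top 18 mm above the origin; between them 14 mm of free space below the instrument) and between teeth 8 mm higher, 61 mm apart
- protractor: green plastic half-round protractor, 100 x 50 x 3 mm, flat on the bench near the rack, origin under the middle of its straight edge; to be left alone
- cursor_frame: spare clear acrylic cursor frame, 26 x 40 x 6 mm, in the front of the drawer, origin under its middle; to be left alone
- eraser: eraser, 22 x 46 x 12 mm, on the bench near the rack, origin under its middle; to be left alone
- slotted_mass: round brass 100 g mass, 38 mm across, 10 mm high, on the bench near the rack, origin under its middle; to be left alone
Mind the look-alikes: they are no part of the job. What is shaped like the part that bears slide_rule_mid but red is not meant. Leave any green look-alike of the part that bears compass_mid alone.

How it is judged (in metres and radians):
At the end, for the whole second after the job is handed in: Each instrument lies in the rack place mirroring its place in the drawer (leftmost to rightmost, and so on), centre within 15 mm of the place's middle along and across the rack, within 0.25 rad of the rack's x axis (either way round), flat on both rails (tilt under 0.15 rad), released, at rest (((y of liner_a in the frame of drawer between 0.094 and 0.134 m and y of slide_rule_mid in the frame of rack between -0.129 and -0.099 m) or (y of liner_a in the frame of drawer between 0.018 and 0.058 m and y of slide_rule_mid in the frame of rack between -0.053 and -0.023 m) or (y of liner_a in the frame of drawer between -0.058 and -0.018 m and y of slide_rule_mid in the frame of rack between 0.023 and 0.053 m) or (y of liner_a in the frame of drawer between -0.134 and -0.094 m and y of slide_rule_mid in the frame of rack between 0.099 and 0.129 m)) and x of slide_rule_mid in the frame of rack between -0.015 and 0.015 m and z of slide_rule_mid in the frame of rack between 0.03 and 0.04 m and angle between the x axis of each of slide_rule_mid, compass_mid, tuning_fork_mid, magnifier_mid and the x axis of rack, either way round below 0.25 rad and angle between each of slide_rule_mid, compass_mid, tuning_fork_mid, magnifier_mid's own z axis and vertical below 0.15 rad and linear speed of each of slide_rule, compass, tuning_fork, magnifier below 0.02 m/s and ((y of liner_b in the frame of drawer between 0.094 and 0.134 m and y of compass_mid in the frame of rack between -0.129 and -0.099 m) or (y of liner_b in the frame of drawer between 0.018 and 0.058 m and y of compass_mid in the frame of rack between -0.053 and -0.023 m) or (y of liner_b in the frame of drawer between -0.058 and -0.018 m and y of compass_mid in the frame of rack between 0.023 and 0.053 m) or (y of liner_b in the frame of drawer between -0.134 and -0.094 m and y of compass_mid in the frame of rack between 0.099 and 0.129 m)) and x of compass_mid in the frame of rack between -0.015 and 0.015 m and z of compass_mid in the frame of rack between 0.03 and 0.04 m and ((y of liner_c in the frame of drawer between 0.094 and 0.134 m and y of tuning_fork_mid in the frame of rack between -0.129 and -0.099 m) or (y of liner_c in the frame of drawer between 0.018 and 0.058 m and y of tuning_fork_mid in the frame of rack between -0.053 and -0.023 m) or (y of liner_c in the frame of drawer between -0.058 and -0.018 m and y of tuning_fork_mid in the frame of rack between 0.023 and 0.053 m) or (y of liner_c in the frame of drawer between -0.134 and -0.094 m and y of tuning_fork_mid in the frame of rack between 0.099 and 0.129 m)) and x of tuning_fork_mid in the frame of rack between -0.015 and 0.015 m and z of tuning_fork_mid in the frame of rack between 0.03 and 0.04 m and ((y of liner_d in the frame of drawer between 0.094 and 0.134 m and y of magnifier_mid in the frame of rack between -0.129 and -0.099 m) or (y of liner_d in the frame of drawer between 0.018 and 0.058 m and y of magnifier_mid in the frame of rack between -0.053 and -0.023 m) or (y of liner_d in the frame of drawer between -0.058 and -0.018 m and y of magnifier_mid in the frame of rack between 0.023 and 0.053 m) or (y of liner_d in the frame of drawer between -0.134 and -0.094 m and y of magnifier_mid in the frame of rack between 0.099 and 0.129 m)) and x of magnifier_mid in the frame of rack between -0.015 and 0.015 m and z of magnifier_mid in the frame of rack between 0.03 and 0.04 m); the robot touches nothing.
It fails at once if an instrument is let go in the air (falling free with its centre more than 90 mm above the bench) ((height (world z) of slide_rule_mid above 0.09 m and contact force between slide_rule and anything else below 0.02 N) or (height (world z) of compass_mid above 0.09 m and contact force between compass and anything else below 0.02 N) or (height (world z) of tuning_fork_mid above 0.09 m and contact force between tuning_fork and anything else below 0.02 N) or (height (world z) of magnifier_mid above 0.09 m and contact force between magnifier and anything else below 0.02 N)).
It fails at once if the protractor, cursor frame, eraser or brass mass is pushed more than 20 mm from where it lay (distance of any of protractor, cursor_frame, eraser, slotted_mass from where it was at the start of the episode above 0.02 m).
It also fails if it takes over 112 s, if anything falls off the work surface, if the arm or the gripper's body presses on something with over 40 N, if the wrist force passes 120 N, or if a joint passes its speed limit or range.

ROBOT

A 7-joint arm with a two-finger parallel gripper is mounted at the origin on the work surface. World frame = base frame: x ahead of the robot, y to its left, z up, the work surface at z = 0. Lengths are in mm, angles in rad, forces in N, time in s.
With the tool pointing down it reaches from about 400 to 875 mm from the base axis. Payload 6.5 kg.
Tool frame: the origin (TCP) lies on the centre line of the jaws, within the pads' length; the fingertips stand 19 mm ahead of it and the grasp point (between the pads) is the TCP; z points along the fingers, y is the direction in which the jaws open and shut (so a half turn about z gives the same grasp; the last joint's range is limited). The gripper opens to 85 mm and grips with 20 to 120 N. Pads are 22 mm wide; open, the fingers measure 114 mm over their backs; the gripper's body (76 mm by 85 mm) begins 54 mm behind the grasp point. The pads swing forward as they close: fully open they stand 13 mm farther back than shut.
Start: joints at [1.219, 0.536, -0.004, 1.538, 0.003, 1.067, -0.071], TCP at [183.247, -623.627, 214.19] pointing down, gripper open.
Joint ranges: [-2.7, 2.7], [-0.37, 2.16], [-1.27, 1.26], [0.24, 2.4], [-1.31, 4.45], [0.19, 1.91], [-2.76, 2.76]. Speed limits (rad/s): [2.39, 2.39, 3.14, 3.14, 3.14, 3.14, 3.14].

INTERFACE

Orientations are given as a unit quaternion [x, y, z, w].
In Python, from rig import bot, cams gives the robot as it stands.
- The arm moves only by the tool send_rows, never from a script. Its argument "increments" is text: rows parted by semicolons, each of 7 numbers parted by spaces: the shift along the tool's x, y, z in mm, then the turn, a rotation vector about the tool's x, y, z in rad, then the closure, from 0 (fully open) to 1 (shut). In form: tx ty tz wx wy wz fingers; .... A call has 1 to 20 rows; each row shifts and turns the commanded pose from where the row before left it, along the tool's axes as they then stand; what a row does not reach is not made up. A row lasts 1/10 s, in which the tool goes at most 50 mm and 8.59 degrees, less where a joint would pass 70% of its speed; a pose out of reach is approached as far as the arm can. A call is refused whole if a number of a shift passes 50 or a number of a turn 0.15, either way. A call with a gripper value outside its range is refused whole. The fingers move at their own pace and stop on an object; "newtons" is the grip in N (left out, the last holds). Time passes only in rows, so rows that do not move let the fingers close. It gives the time, the measured TCP pose, the force and the opening at its end, in the units of the state.
- bot.get_obs(): the state, without advancing time (a new reading comes with each control period).
- cams.get_image(name): name is "scene" or "top" or "wrist"; returns the picture (384x512x3 uint8, red, green, blue); there is no depth.
- cams.calibration(name): a dict with "K" (3x3 intrinsics, pixels), "origin" and "rotation" of the camera in the world. Camera axes: x right, y down, z forward; pixel columns grow to the right and rows downward; lengths in mm; the calibration is good to about 2 mm. A picture is of the moment at which its call begins: read the wrist's pose just before it. calibration takes no time and is no camera call; for the wrist camera it gives the pose at the moment of the call.
- bot.finish_job(): hands the job in, once; it reports no verdict.
The state is a dict: "clock": time; "q": joint angles; "qd": joint speeds; "joint_efforts": joint torques, N m; "tcp_pos": TCP position; "tool_rot": TCP orientation; "contact_force": force on the tool from outside, world axes, zero at the start; "torque": the same for the moment, N m; "gripper_width": finger opening in mm.
Only numpy, scipy, OpenCV 4.12 (cv2) and the standard library are available. Lean on these libraries where they do the work, as an engineer would, in place of code of your own. Each camera call takes 0.05 s, during which the arm holds its last target.

## Working session

There is one attempt and no reset: what is moved stays moved. The work goes in short steps, Python scripts to look and compute and a tool call to move; the robot and the scene stay as the last step left them, time stands still between calls to the robot, and variables do not carry over. Pictures are saved under pics/ and viewed, and the job is handed in when it is done.

Besides the shell and the picture viewer there is one more tool, called by a JSON object that holds its "fn" and its "kwargs", one argument or row to a line. send_rows: Moves the arm, as the interface text tells. Its arguments: {"type":"object","properties":{"increments":{"type":"string"},"newtons":{"type":"number"}},"required":["increments"]}

```bash
ls; mkdir -p pics
python3 - <<'E'
from rig import bot,cams
import cv2
print(bot.get_obs())
for n in ("scene","top","wrist"):
    im=cams.get_image(n); cv2.imwrite(f"pics/{n}0.png",im[:,:,::-1]); print(n,cams.calibration(n))
E
```

```text
pics
{'clock': 0.0, 'q': array([ 1.21879213,  0.53721018, -0.00444802,  1.53887364,  0.00258594,
        1.06730346, -0.07120272]), 'qd': array([-0.00115835, -0.00061839, -0.00059423, -0.00015724,  0.00036811,
       -0.00019683, -0.00097147]), 'joint_efforts': array([ 3.05625663e-04, -5.83407640e+01,  1.04808748e+00, -2.59114087e+01,
        1.21158961e-02,  9.31522198e-03, -2.03926152e-05]), 'tcp_pos': array([ 183.05412647, -622.99207122,  213.28430717]), 'tool_rot': array([ 9.89801441e-01,  1.42451067e-01, -1.83508696e-04, -8.75424585e-04]), 'contact_force': array([ 0.40326367, -0.63284944,  0.88658333]), 'torque': array([-0.01087279,  0.02576725,  0.00560293]), 'gripper_width': 85.32735248498344}
scene {'K': array([[415.67517801,   0.        , 253.72957425],
       [  0.        , 415.67517801, 184.38585639],
       [  0.        ,   0.        ,   1.        ]]), 'origin': array([1158.34981967, -554.98677074,  848.87140338]), 'rotation': array([ 0.82011904,  0.3705923 , -0.17125793, -0.40091998])}
top {'K': array([[373.97951594,   0.        , 257.36562157],
       [  0.        , 373.97951594, 190.37418526],
       [  0.        ,   0.        ,   1.        ]]), 'origin': array([ 350.31489569,  100.73294807, 1107.36718166]), 'rotation': array([ 0.71436723, -0.69887231,  0.02794105, -0.02182338])}
wrist {'K': array([[291.1982342 ,   0.        , 257.32183469],
       [  0.        , 291.1982342 , 190.53652044],
       [  0.        ,   0.        ,   1.        ]]), 'origin': array([ 257.41246056, -600.29215852,  371.80690777]), 'rotation': array([ 0.79105776, -0.59260653, -0.09199653,  0.12075494])}
```

View pics/scene0.png

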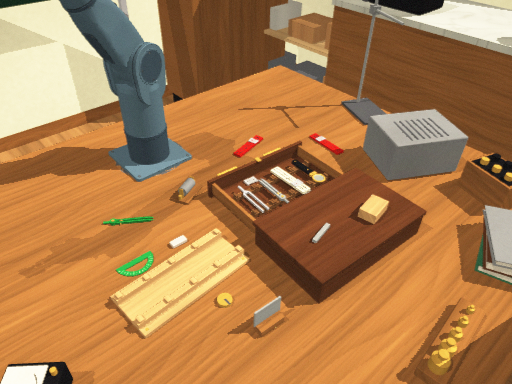

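View pics/top0.png

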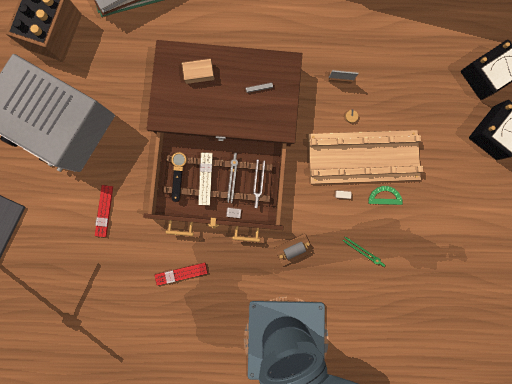

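View pics/wrist0.png

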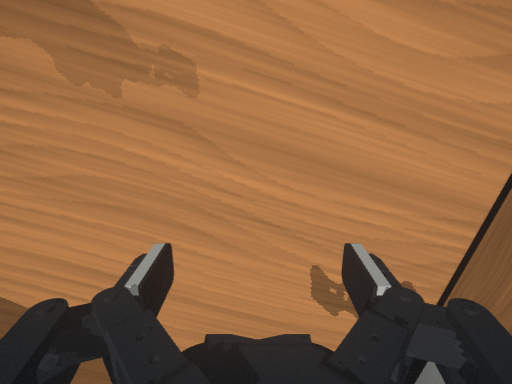

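The top view shows the drawer left to right: magnifier (179,175), slide rule (205,178), compass (233,178), fork (259,183). The rack is at right (365,157). I'll enlarge it to measure.

Run:
```python
import cv2
im=cv2.imread("pics/top0.png")
cv2.imwrite("pics/top_dr.png",cv2.resize(im[120:250,140:300],None,fx=5,fy=4.6154*1.0,interpolation=cv2.INTER_CUBIC) if 0 else cv2.resize(im[130:250,140:300],None,fx=5,fy=5,interpolation=cv2.INTER_CUBIC))
cv2.imwrite("pics/top_rk.png",cv2.resize(im[100:215,295:435],None,fx=5,fy=5,interpolation=cv2.INTER_CUBIC))
```

```text
(no output)
```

View pics/top_dr.png

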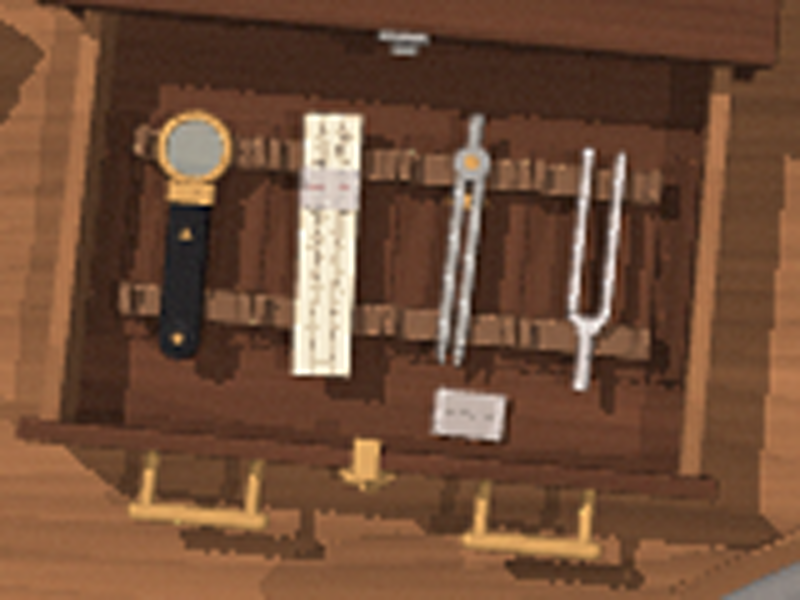

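View pics/top_rk.png

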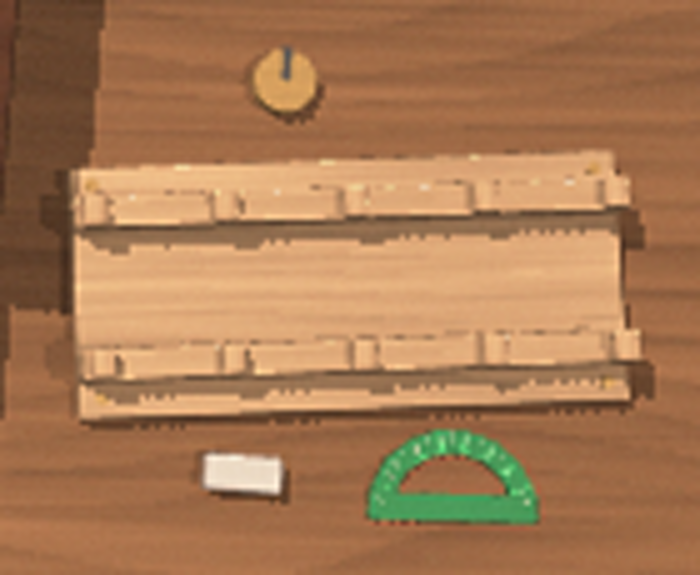

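```bash
cat > h.py <<'E'
import numpy as np
from scipy.spatial.transform import Rotation as R
def ray(c,p,z):
    K=c["K"];o=np.array(c["origin"]);d=R.from_quat(c["rotation"]).as_matrix()@np.linalg.inv(K)@np.array([p[0],p[1],1.])
    return (o+d*(z-o[2])/d[2])[:2]
def proj(c,P):
    v=R.from_quat(c["rotation"]).as_matrix().T@(np.array(P,float)-np.array(c["origin"]));v=c["K"]@v;return v[:2]/v[2]
def fit2(local,world):
    l=np.array(local,float);w=np.array(world,float)
    lc=l.mean(0);wc=w.mean(0);a=l-lc;b=w-wc
    th=np.arctan2((a[:,0]*b[:,1]-a[:,1]*b[:,0]).sum(),(a*b).sum())
    c,s=np.cos(th),np.sin(th);M=np.array([[c,-s],[s,c]])
    t=wc-M@lc
    return t,th,np.linalg.norm((M@l.T).T+t-w,axis=1)
E
python3 - <<'E'
from rig import cams
from h import *
c=cams.calibration("top")
D=lambda x,y:((x+.5)/5-.5+140,(y+.5)/5-.5+130)
K=lambda x,y:((x+.5)/5-.5+295,(y+.5)/5-.5+100)
print("rack",fit2([(75,163),(75,-163),(-75,-163),(-75,163)],[ray(c,K(*p),12) for p in [(73,172),(612,152),(630,398),(80,418)]]))
print("rule",fit2([(75,16),(75,-16),(-75,-16),(-75,16)],[ray(c,D(*p),45) for p in [(303,114),(363,116),(350,377),(291,374)]]))
print("mag",fit2([(44,0),(-78,0)],[ray(c,D(*p),44) for p in [(195,147),(178,357)]]))
print("comp",fit2([(46,0),(72,0),(-65,0)],[ray(c,D(*p),44) for p in [(471,163),(478,115),(450,362)]]))
print("fork",fit2([(64,10),(64,-10),(-74,0)],[ray(c,D(*p),44) for p in [(588,150),(622,153),(580,390)]]))
print("drawer side z56 L/R", ray(c,D(98,12),56),ray(c,D(62,420),56),ray(c,D(720,70),56),ray(c,D(692,472),56))
print("front", ray(c,D(20,425),66),ray(c,D(715,485),66), "pull",ray(c,D(130,515),50),ray(c,D(600,552),50))
print("era,mass,prot",[ray(c,K(*p),5) for p in [(243,474),(285,80),(453,520)]])
E
```

```text
rack (array([ 535.36701127, -222.96513604]), np.float64(0.058639288203946725), array([2.97936781, 1.69701686, 1.57474219, 1.44657033]))
rule (array([455.85611353, 242.43637623]), np.float64(-0.016408385411668436), array([1.27096594, 1.19239385, 0.76419098, 0.91430079]))
mag (array([467.14549241, 321.53260811]), np.float64(-0.04365935414473114), array([0.74465804, 0.74465804]))
comp (array([458.35532643, 164.93193234]), np.float64(-0.0837387271425628), array([0.74230443, 2.58161488, 3.07225915]))
fork (array([449.5824773,  90.2168824]), np.float64(-0.08233758475616822), array([0.42467833, 0.2057412 , 0.39344729]))
drawer side z56 L/R [584.63699338 375.01186697] [352.83131033 385.85253952] [559.5903601   20.68392291] [331.39561814  32.5853464 ]
front [349.54031797 406.23665872] [324.66421249  20.33963302] pull [300.49877369 347.23182264] [285.42528355  83.09481877]
era,mass,prot [array([ 421.85712051, -162.18264859]), array([ 659.61141823, -186.17978567]), array([ 397.35803551, -286.78101938])]
```

```bash
cat >> h.py <<'E'
def yaw_of(o):
    m=R.from_quat(o["tool_rot"]).as_matrix();return np.arctan2(m[1,0],m[0,0]),m
def plan(o,target,yaw):
    """turn wx wy wz to apply first, then total shift in new tool axes"""
    y0,m=yaw_of(o)
    T=np.array([[np.cos(yaw),np.sin(yaw),0],[np.sin(yaw),-np.cos(yaw),0],[0,0,-1]])
    w=R.from_matrix(m.T@T).as_rotvec()
    s=T.T@(np.array(target,float)-o["tcp_pos"])
    print("t %.2f tcp %s yaw %.4f w %.1f F %s | turn %s shift %s"%(o["clock"],np.round(o["tcp_pos"],1),y0,o["gripper_width"],np.round(o["contact_force"],1),np.round(w,3),np.round(s,1)))
E
python3 - <<'E'
from rig import bot,cams
from h import *
o=bot.get_obs(); plan(o,(430,-223,214),0.06)
c=cams.calibration("wrist");print(R.from_quat(c["rotation"]).as_matrix())
E
```

```text
t 0.15 tcp [ 183.1 -623.1  213.5] yaw 0.2859 w 85.7 F [0.3 1.1 0.3] | turn [-0.001  0.     0.226] shift [ 270.4 -384.6   -0.5]
[[ 0.28070827 -0.91535392 -0.28866948]
 [-0.95979006 -0.26847149 -0.08201277]
 [-0.00242881  0.30008376 -0.95390976]]
```

{"fn": "send_rows", "kwargs": {
  "increments": "0 0 0 0 0 0.113 0.2; 0 0 0 0 0 0.113 0.2; 18 -26 0 0 0 0 0.2; 18 -26 0 0 0 0 0.2; 18 -26 0 0 0 0 0.2; 18 -26 0 0 0 0 0.2; 18 -26 0 0 0 0 0.2; 18 -26 0 0 0 0 0.2; 18 -26 0 0 0 0 0.2; 18 -26 0 0 0 0 0.2; 18 -26 0 0 0 0 0.2; 18 -26 0 0 0 0 0.2; 18 -26 0 0 0 0 0.2; 18 -26 0 0 0 0 0.2; 18 -26 0 0 0 0 0.2; 18 -26 0 0 0 0 0.2; 18 -22 0 0 0 0 0.2; 0 0 0 0 0 0 0.2; 0 0 0 0 0 0 0.2",
  "newtons": 40
}}

```text
clock: 2.05
tcp_pos: [429.6, -221.9, 214.0]
tool_rot: [1.0, 0.031, -0.0, 0.0]
contact_force: [-0.5, -0.7, -0.2]
gripper_width: 68.3
```

Run:
```python
from rig import bot,cams
from h import *
import cv2,pickle
o=bot.get_obs(); c=cams.calibration("wrist"); im=cams.get_image("wrist")
pickle.dump((o,c),open("w1.pkl","wb")); cv2.imwrite("pics/w1.png",im[:,:,::-1])
cv2.imwrite("pics/w1b.png",cv2.resize(im[:,:,::-1],(800,600),interpolation=cv2.INTER_CUBIC))
plan(o,(430,204,214),-0.055)
for y in (114,38,-38,-114):
  t=np.array([535.4,-223]);a=.0586
  print(proj(c,[t[0]-np.sin(a)*y,t[1]+np.cos(a)*y,30]))
```

```text
t 2.05 tcp [ 429.6 -221.9  214. ] yaw 0.0612 w 68.3 F [-0.5 -0.7 -0.2] | turn [0.    0.001 0.116] shift [ -23.  -425.3    0. ]
[161.38637135  71.65026889]
[230.96273617  71.73557617]
[300.56113874  71.82091047]
[370.18158954  71.90627181]
```

View pics/w1b.png

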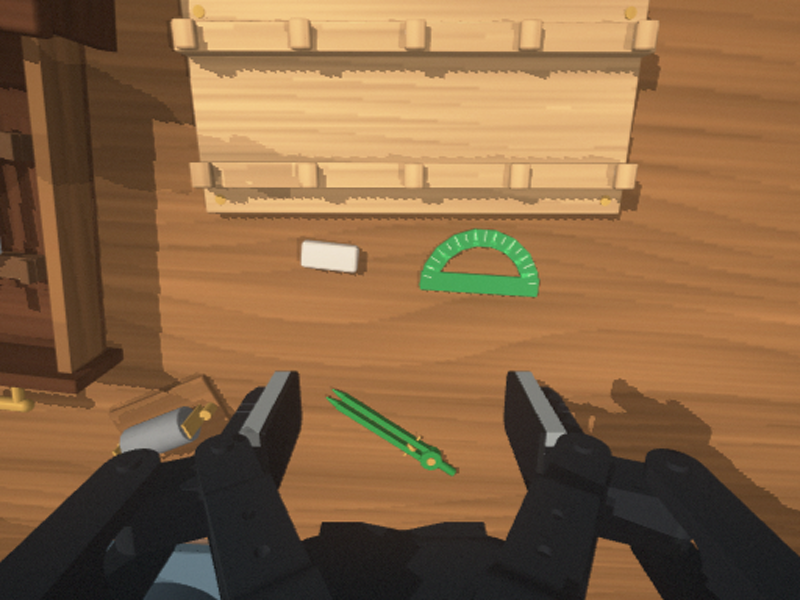

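Run:
```python
import cv2
im=cv2.imread("pics/w1.png")
cv2.imwrite("pics/w1L.png",cv2.resize(im[0:140,100:265],None,fx=4.8,fy=4.0*1.2,interpolation=cv2.INTER_CUBIC)[:600])
cv2.imwrite("pics/w1R.png",cv2.resize(im[0:140,260:425],None,fx=4.8,fy=4.8,interpolation=cv2.INTER_CUBIC)[:600])
```

```text
(no output)
```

View pics/w1L.png

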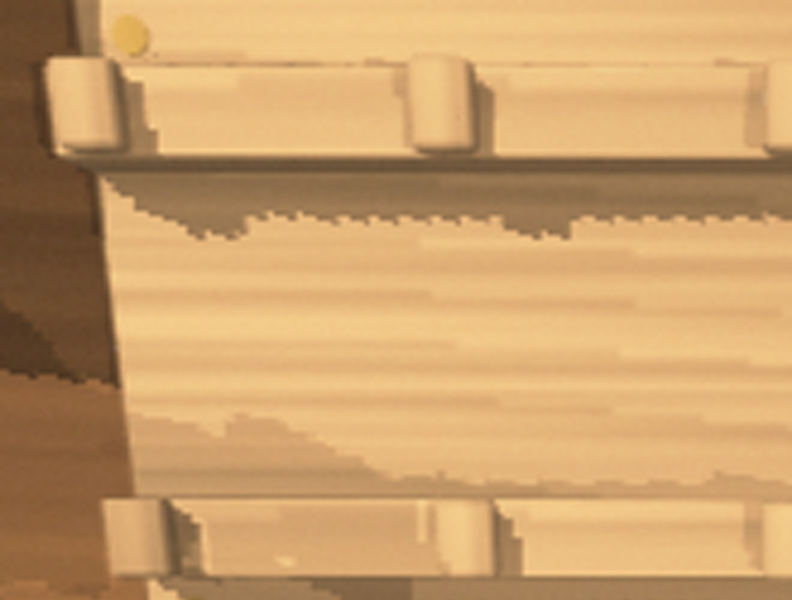

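View pics/w1R.png

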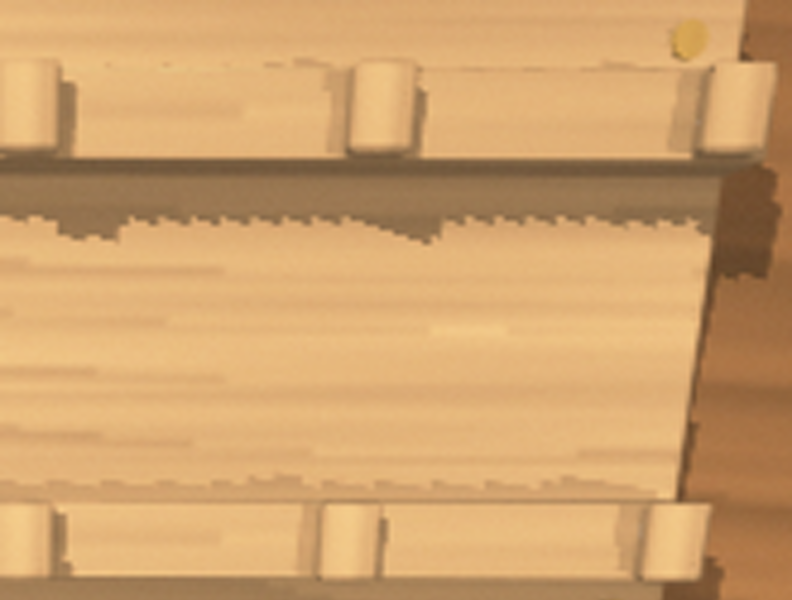

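Run:
```python
from h import *
import pickle
o,c=pickle.load(open("w1.pkl","rb"))
s=4.8
L=lambda x,y:((x+.5)/s-.5+100,(y+.5)/s-.5)
Q=lambda x,y:((x+.5)/s-.5+260,(y+.5)/s-.5)
ys=[152,76,0,-76,-152]
px=[L(85,102),L(441,102),Q(28,104),Q(382,105),Q(738,106)]
pn=[L(139,537),L(466,538),Q(25,540),Q(350,540),Q(676,541)]
print(fit2([(45,y) for y in ys]+[(-45,y) for y in ys],[ray(c,p,38) for p in px+pn]))
```

```text
(array([ 537.86649935, -221.76400952]), np.float64(0.05716059928961825), array([1.40600096, 0.84074156, 0.46090487, 1.07565091, 1.61092385,
       1.27647206, 0.88846732, 0.39598626, 0.74417795, 1.34081125]))
```

{"fn": "send_rows", "kwargs": {
  "increments": "0 0 0 0 0 0.116 0.2; -2 -30 2 0 0 0 0.2; -2 -30 2 0 0 0 0.2; -2 -30 0 0 0 0 0.2; -2 -30 0 0 0 0 0.2; -2 -30 0 0 0 0 0.2; -2 -30 0 0 0 0 0.2; -2 -30 0 0 0 0 0.2; -2 -30 0 0 0 0 0.2; -2 -30 0 0 0 0 0.2; -2 -30 0 0 0 0 0.2; -2 -30 0 0 0 0 0.2; -1 -30 0 0 0 0 0.2; 0 -30 0 0 0 0 0.2; 0 -30 0 0 0 0 0.2; 0 -5 0 0 0 0 0.2; 0 0 0 0 0 0 0.2; 0 0 0 0 0 0 0.2"
}}

```text
clock: 3.9
tcp_pos: [430.8, 201.3, 209.9]
tool_rot: [1.0, -0.029, -0.0, 0.001]
contact_force: [0.8, -0.2, 0.6]
gripper_width: 68.4
```

Run:
```python
from rig import bot,cams
from h import *
import cv2,pickle
o=bot.get_obs(); c=cams.calibration("wrist"); im=cams.get_image("wrist")
pickle.dump((o,c),open("w2.pkl","wb")); im=im[:,:,::-1];cv2.imwrite("pics/w2.png",im)
plan(o,(449,90,100),-0.06)
cv2.imwrite("pics/w2b.png",cv2.resize(im,(800,600),interpolation=cv2.INTER_CUBIC))
```

```text
t 3.90 tcp [430.8 201.3 209.9] yaw -0.0586 w 68.4 F [ 0.8 -0.2  0.6] | turn [0.001 0.001 0.001] shift [ 24.8 110.  109.9]
```

View pics/w2b.png

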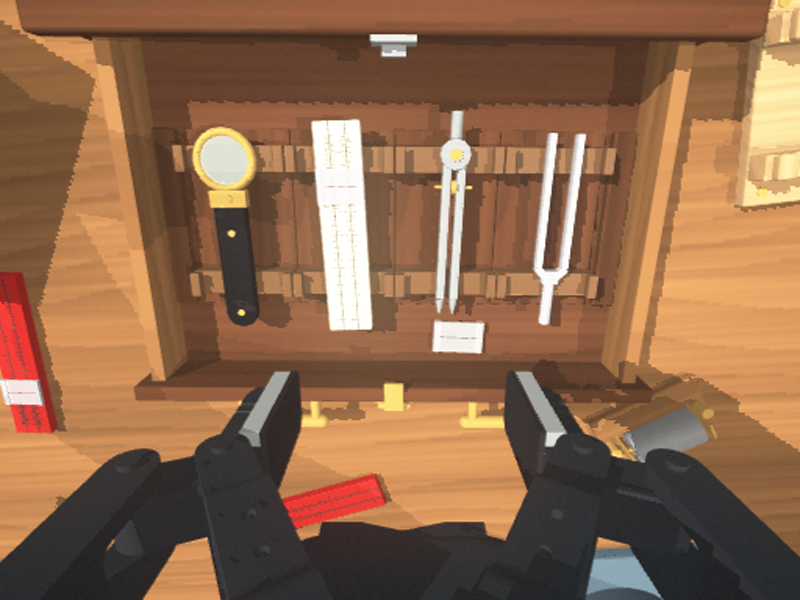

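Run:
```python
from h import *
import pickle
o,c=pickle.load(open("w2.pkl","rb"))
D=lambda x,y:((x+.5)/1.5625-.5,(y+.5)/1.5625-.5)
print("rule",fit2([(75,16),(75,-16),(-75,-16),(-75,16)],[ray(c,D(*p),45) for p in [(312,122),(358,119),(372,328),(330,331)]]))
print("mag",fit2([(44,0),(-78,0)],[ray(c,D(*p),44) for p in [(225,158),(243,325)]]))
print("comp",fit2([(46,0),(72,0),(-72,0)],[ray(c,D(*p),42) for p in [(456,155),(457,110),(447,312)]]))
print("fork",fit2([(64,8),(64,-8),(-74,0)],[ray(c,D(*p),43) for p in [(552,134),(580,135),(544,323)]]))
rt=np.array([537.4,-222]);a=.057
for y in(114,38,-38,-114): print(y,rt+[-np.sin(a)*y,np.cos(a)*y])
```

```text
rule (array([457.94332603, 243.38943085]), np.float64(-0.02113519012559923), array([1.26968084, 0.66943153, 1.26480481, 0.17633177]))
mag (array([469.4223576 , 321.90056679]), np.float64(-0.064378733014693), array([0.24747223, 0.24747223]))
comp (array([462.04926198, 165.76677359]), np.float64(-0.07937645939556683), array([2.32576916, 0.48535172, 2.00939553]))
fork (array([451.38686041,  92.45435161]), np.float64(-0.07588484476946668), array([1.62943919, 1.78078857, 1.72663462]))
114 [ 530.9055181  -108.18514286]
38 [ 535.2351727  -184.06171429]
-38 [ 539.5648273  -259.93828571]
-114 [ 543.8944819  -335.81485714]
```

Run:
```python
from rig import bot
from h import *
plan(bot.get_obs(),(450.5,91.5,100),-.079)
```

```text
t 3.95 tcp [430.8 201.3 210. ] yaw -0.0589 w 68.2 F [ 0.6  0.1 -0.3] | turn [0.001 0.    0.02 ] shift [ 28.3 107.9 110. ]
```

{"fn": "send_rows", "kwargs": {
  "increments": "0 0 0 0 0 0.02 0.35; 7 27 0 0 0 0 0.35; 7 27 20 0 0 0 0.35; 7 27 20 0 0 0 0.35; 7 27 30 0 0 0 0.35; 0 0 25 0 0 0 0.35; 0 0 15 0 0 0 0.35; 0 0 0 0 0 0 0.35; 0 0 0 0 0 0 0.35"
}}

```text
clock: 4.85
tcp_pos: [450.4, 93.3, 100.5]
tool_rot: [0.999, -0.039, -0.0, 0.0]
contact_force: [1.0, -0.2, 0.1]
gripper_width: 55.3
```

```bash
cat > look.py <<'E'
from rig import bot,cams
from h import *
import cv2,sys
name=sys.argv[1]; t=list(map(float,sys.argv[2:5]));y=float(sys.argv[5]);cam=sys.argv[6] if len(sys.argv)>6 else "wrist"
plan(bot.get_obs(),t,y)
im=cams.get_image(cam)[:,:,::-1]
if cam=="top": im=cv2.resize(im[90:250,140:440],None,fx=2.6,fy=2.6,interpolation=cv2.INTER_CUBIC)
cv2.imwrite(f"pics/{name}.png",im)
E
python3 look.py a1 450.5 91.5 47 -.079
```

```text
t 4.85 tcp [450.4  93.3 100.5] yaw -0.0772 w 55.3 F [ 1.  -0.2  0.1] | turn [0.    0.    0.002] shift [ 0.2  1.8 53.5]
```

View pics/a1.png

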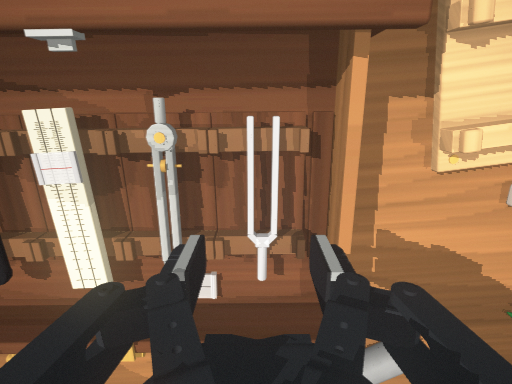

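The fork's tines (cols 250–277) lie centred between the fingers (cols ~190 and ~327). I'll descend and grip.

{"fn": "send_rows", "kwargs": {
  "increments": "0 1 20 0 0 0.002 0.35; 0 1 20 0 0 0 0.35; 0 0 9 0 0 0 0.35; 0 0 4 0 0 0 0.35; 0 0 0 0 0 0 0.35; 0 0 0 0 0 0 0.8; 0 0 0 0 0 0 0.8; 0 0 0 0 0 0 0.8; 0 0 0 0 0 0 0.8; 0 0 0 0 0 0 0.8; 0 0 0 0 0 0 0.8; 0 0 0 0 0 0 0.8; 0 0 0 0 0 0 0.8",
  "newtons": 40
}}

```text
clock: 6.2
tcp_pos: [450.1, 91.6, 47.2]
tool_rot: [0.999, -0.039, -0.0, 0.0]
contact_force: [-0.7, -0.5, 0.6]
gripper_width: 17.2
```

```bash
python3 look.py a2 450.5 91.5 47 -.079
```

```text
t 6.20 tcp [450.1  91.6  47.2] yaw -0.0781 w 17.2 F [-0.7 -0.5  0.6] | turn [0.    0.    0.001] shift [0.4 0.1 0.2]
```

View pics/a2.png

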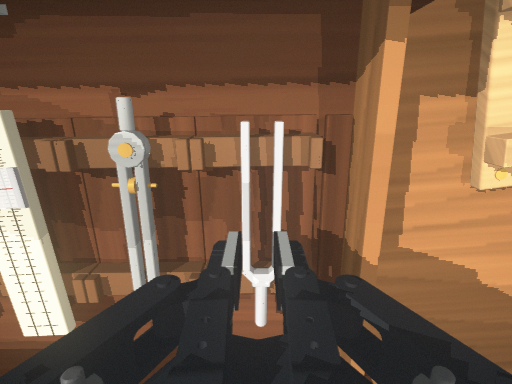

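Run:
```python
from rig import bot,cams
from h import *
import cv2
o=bot.get_obs();c=cams.calibration("wrist");_,m=yaw_of(o)
print(c["origin"]-o["tcp_pos"])
for v in [(0,0,0),(0,0,19),(11,12,19),(11,-12,19),(-11,12,19),(-11,-12,19),(11,8.6,0),(11,-8.6,0),(64,12,3),(-74,0,3),(-30,0,3)]:
    print(v,proj(c,o["tcp_pos"]+m@np.array(v)))
im=cv2.imread("pics/a2.png")
cv2.imwrite("pics/a2c.png",cv2.resize(im[200:340,180:350],None,fx=4.2,fy=4.2,interpolation=cv2.INTER_CUBIC))
```

```text
[ 77.14743227  -4.56199949 158.28902757]
(0, 0, 0) [260.24150904 234.23344348]
(0, 0, 19) [259.99798357 221.47413067]
(11, 12, 19) [278.51221601 205.83418325]
(11, -12, 19) [241.53564159 205.86606218]
(-11, 12, 19) [277.83987816 236.55767278]
(-11, -12, 19) [242.11240722 236.58301916]
(11, 8.6, 0) [274.92924162 217.18737028]
(11, -8.6, 0) [245.61896364 217.21098628]
(64, 12, 3) [282.53659586 124.44235526]
(-74, 0, 3) [260.02253485 330.55631043]
(-30, 0, 3) [260.12279908 274.81886305]
```

View pics/a2c.png

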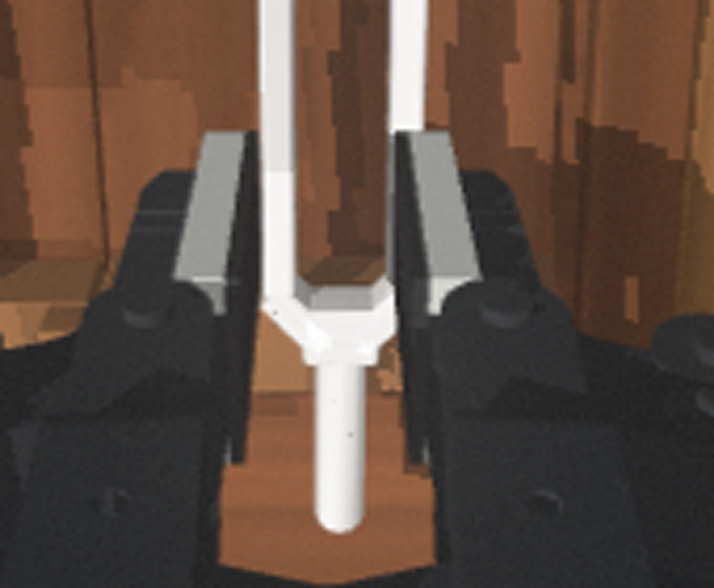

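The reading of 17.2 mm equals the commanded opening, so the grip is uncertain. I'll command full closure and see where the fingers stop.

{"fn": "send_rows", "kwargs": {
  "increments": "0 0 0 0 0 0 1; 0 0 0 0 0 0 1; 0 0 0 0 0 0 1; 0 0 0 0 0 0 1; 0 0 0 0 0 0 1; 0 0 0 0 0 0 1",
  "newtons": 40
}}

```text
clock: 6.85
tcp_pos: [450.2, 91.6, 47.2]
tool_rot: [0.999, -0.039, -0.0, 0.0]
contact_force: [-0.7, -0.2, 0.4]
gripper_width: 0.1
```

```bash
python3 look.py a3 450.5 91.5 47 -.079
```

```text
t 6.85 tcp [450.2  91.6  47.2] yaw -0.0782 w 0.1 F [-0.7 -0.2  0.4] | turn [0.    0.    0.001] shift [0.4 0.1 0.2]
```

View pics/a3.png

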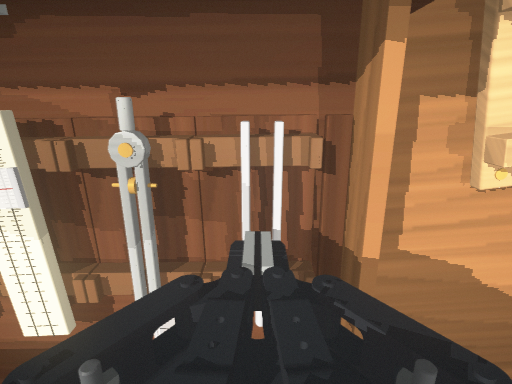

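The closed fingers passed above the fork, so the tips do not stand 19 mm ahead of the reported TCP. In the images the tip gap (32.6 px at 17.2 mm, 107 px at 55.3 mm) puts them about 20 mm behind it. I'll open, go down in stages and check the force at each one.

{"fn": "send_rows", "kwargs": {
  "increments": "0 0 0 0 0 0 0.35; 0 0 0 0 0 0 0.35; 0 0 0 0 0 0 0.35; 0 0 0 0 0 0 0.35; 0 0 0 0 0 0 0.35; 0 0 5 0 0 0 0.35; 0 0 5 0 0 0 0.35; 0 0 5 0 0 0 0.35; 0 0 5 0 0 0 0.35; 0 0 0 0 0 0 0.35"
}}

```text
clock: 7.9
tcp_pos: [449.5, 91.5, 26.4]
tool_rot: [0.999, -0.039, -0.001, 0.0]
contact_force: [-0.6, 0.5, -0.3]
gripper_width: 55.3
```

```bash
python3 look.py a4 450.5 91.5 15 -.079
```

```text
t 7.90 tcp [449.5  91.5  26.4] yaw -0.0780 w 55.3 F [-0.6  0.5 -0.3] | turn [0.    0.001 0.001] shift [ 1.  -0.  11.4]
```

View pics/a4.png

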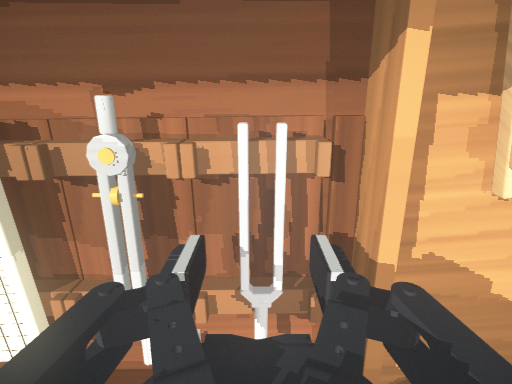

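{"fn": "send_rows", "kwargs": {
  "increments": "0 0 4 0 0 0 0.35; 0 0 4 0 0 0 0.35; 0 0 3 0 0 0 0.35; 0 0 0 0 0 0 0.35"
}}

```text
clock: 8.35
tcp_pos: [449.7, 91.5, 15.7]
tool_rot: [0.999, -0.039, -0.0, 0.0]
contact_force: [-0.9, -0.4, 0.4]
gripper_width: 55.6
```

```bash
python3 look.py a5 450.5 91.5 10 -.079; python3 look.py a5t 450.5 91.5 10 -.079 scene
```

```text
t 8.35 tcp [449.7  91.5  15.7] yaw -0.0781 w 55.6 F [-0.9 -0.4  0.4] | turn [0.    0.001 0.001] shift [ 0.8 -0.   5.7]
t 8.40 tcp [449.9  91.6  15.9] yaw -0.0781 w 55.2 F [ 0.4  0.5 -0.4] | turn [0.    0.001 0.001] shift [0.6 0.  5.9]
```

View pics/a5.png

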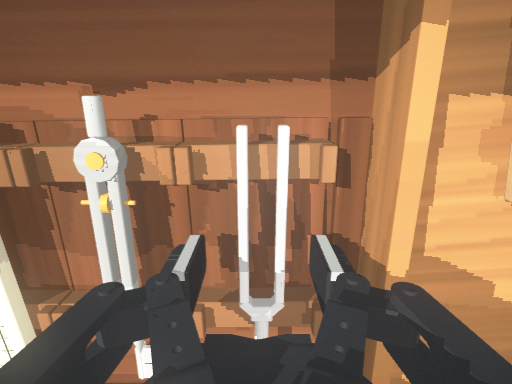

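View pics/a5t.png

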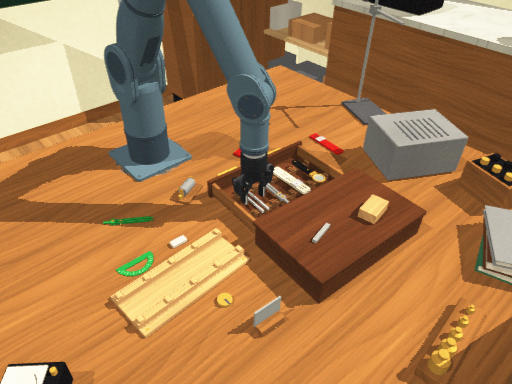

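{"fn": "send_rows", "kwargs": {
  "increments": "0 0 3 0 0 0 0.35; 0 0 2 0 0 0 0.35; 0 0 0 0 0 0 0.5; 0 0 0 0 0 0 0.7; 0 0 0 0 0 0 0.8; 0 0 0 0 0 0 0.8; 0 0 0 0 0 0 0.8; 0 0 0 0 0 0 0.8; 0 0 0 0 0 0 0.8",
  "newtons": 40
}}

```text
clock: 9.35
tcp_pos: [450.1, 91.6, 11.3]
tool_rot: [0.999, -0.039, 0.0, 0.0]
contact_force: [-0.5, -0.2, 4.7]
gripper_width: 23.0
```

```bash
python3 look.py a6 450.5 91.5 10 -.079
```

```text
t 9.35 tcp [450.1  91.6  11.3] yaw -0.0783 w 23.0 F [-0.5 -0.2  4.7] | turn [ 0.    -0.     0.001] shift [0.4 0.1 1.3]
```

View pics/a6.png

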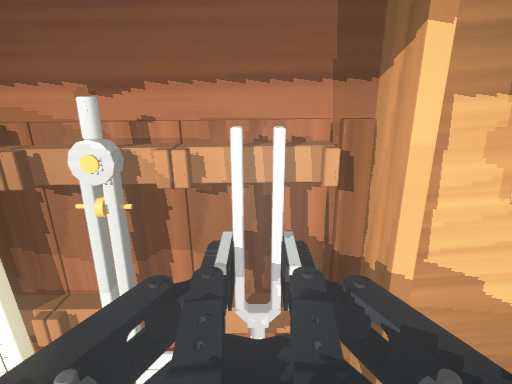

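The fingers stopped at 23.0 mm on the tines, with about 5 N of reaction. I'll lift carefully.

{"fn": "send_rows", "kwargs": {
  "increments": "0 0 -3 0 0 0 0.85; 0 0 -5 0 0 0 0.85; 0 0 -10 0 0 0 0.85; 0 0 -15 0 0 0 0.85; 0 0 0 0 0 0 0.85"
}}

```text
clock: 9.9
tcp_pos: [451.6, 92.0, 46.0]
tool_rot: [0.999, -0.039, 0.002, -0.0]
contact_force: [0.6, 0.4, -0.2]
gripper_width: 22.9
```

```bash
python3 look.py a7 530.9 -108.2 120 .057
```

```text
t 9.90 tcp [451.6  92.   46. ] yaw -0.0784 w 22.9 F [ 0.6  0.4 -0.2] | turn [-0.001 -0.003 -0.135] shift [ 67.8 204.4 -74. ]
```

View pics/a7.png

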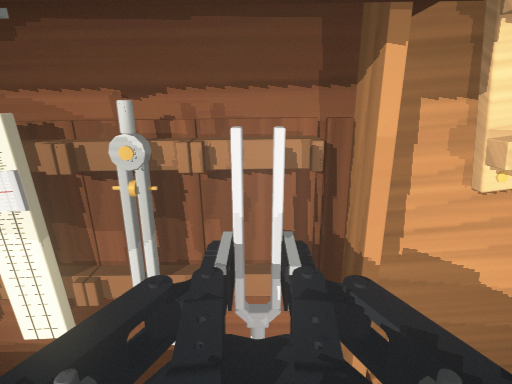

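```bash
cat >> h.py <<'E'
def toolpt(o,c,p,dz):
    m=R.from_quat(o["tool_rot"]).as_matrix()
    K=c["K"];d=m.T@R.from_quat(c["rotation"]).as_matrix()@np.linalg.inv(K)@np.array([p[0],p[1],1.])
    q=m.T@(np.array(c["origin"])-o["tcp_pos"]); return (q+d*(dz-q[2])/d[2])[:2]
E
python3 - <<'E'
from rig import bot,cams
from h import *
o=bot.get_obs();c=cams.calibration("wrist")
for p in [(237,127.5),(279,127.5),(243,306),(276,306)]: print(p,toolpt(o,c,p,-32.7))
E
```

```text
(237, 127.5) [ 65.65835991 -10.21917754]
(279, 127.5) [65.63632863  7.55932919]
(243, 306) [-24.87085918  -9.13769622]
(276, 306) [-24.87888758   7.9124981 ]
```

{"fn": "send_rows", "kwargs": {
  "increments": "0 0 -17 0 0 0 0.85; 0 0 -17 0 0 0 0.85; 0 0 0 0 0 -0.07 0.85; 0 0 0 0 0 -0.065 0.85; 3 10 0 0 0 0 0.85; 7 20 0 0 0 0 0.85; 7 21 0 0 0 0 0.85; 7 21 0 0 0 0 0.85; 7 21 0 0 0 0 0.85; 7 21 0 0 0 0 0.85; 7 21 0 0 0 0 0.85; 7 21 0 0 0 0 0.85; 7 21 0 0 0 0 0.85; 5 18 0 0 0 0 0.85; 2 9 0 0 0 0 0.85; 0 0 0 0 0 0 0.85; 0 0 0 0 0 0 0.85"
}}

```text
clock: 11.65
tcp_pos: [527.1, -107.6, 77.9]
tool_rot: [1.0, 0.028, -0.0, -0.0]
contact_force: [0.5, -0.1, -0.9]
gripper_width: 23.1
```

```bash
python3 look.py a8 529.3 -108.2 16 .057
```

```text
t 11.65 tcp [ 527.1 -107.6   77.9] yaw 0.0566 w 23.1 F [ 0.5 -0.1 -0.9] | turn [-0.001  0.001 -0.   ] shift [ 2.1  0.7 61.9]
```

View pics/a8.png

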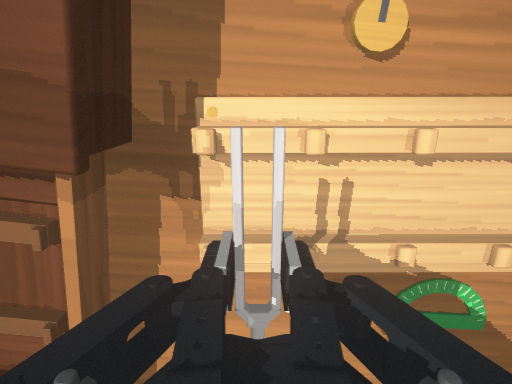

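{"fn": "send_rows", "kwargs": {
  "increments": "2 0 15 0 0 0 0.85; 0 1 20 0 0 0 0.85; 0 0 20 0 0 0 0.85; 0 0 10 0 0 0 0.85; 0 0 4 0 0 0 0.85; 0 0 0 0 0 0 0.85; 0 0 0 0 0 0 0.85"
}}

```text
clock: 12.4
tcp_pos: [530.2, -109.0, 9.7]
tool_rot: [1.0, 0.029, 0.0, 0.0]
contact_force: [1.0, 0.1, -0.7]
gripper_width: 23.1
```

```bash
python3 look.py a9 529.3 -108.2 6 .057
```

```text
t 12.40 tcp [ 530.2 -109.     9.7] yaw 0.0571 w 23.1 F [ 1.   0.1 -0.7] | turn [ 0.    -0.001  0.   ] shift [-0.9 -0.9  3.7]
```

View pics/a9.png

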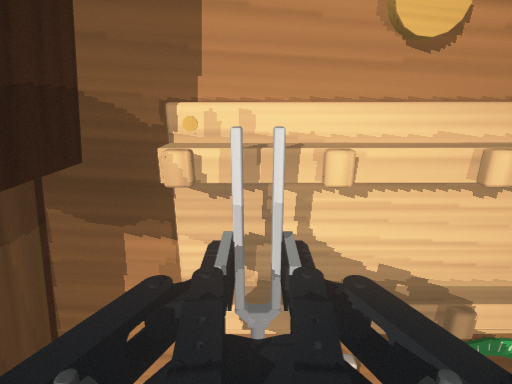

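{"fn": "send_rows", "kwargs": {
  "increments": "-1 -1 1.5 0 0 0 0.85; 0 0 1.5 0 0 0 0.85; 0 0 0 0 0 0 0.85; 0 0 0 0 0 0 0.85"
}}

```text
clock: 12.85
tcp_pos: [528.7, -108.2, 6.3]
tool_rot: [1.0, 0.028, 0.0, 0.0]
contact_force: [0.4, -0.0, -0.7]
gripper_width: 23.0
```

{"fn": "send_rows", "kwargs": {
  "increments": "0 0 1 0 0 0 0.85; 0 0 0 0 0 0 0.85"
}}

```text
clock: 13.05
tcp_pos: [528.8, -108.3, 5.4]
tool_rot: [1.0, 0.028, 0.0, 0.0]
contact_force: [0.1, -0.6, 2.1]
gripper_width: 22.8
```

{"fn": "send_rows", "kwargs": {
  "increments": "0 0 1 0 0 0 0.85; 0 0 0 0 0 0 0.85"
}}

```text
clock: 13.25
tcp_pos: [528.8, -108.3, 5.3]
tool_rot: [1.0, 0.028, 0.0, 0.0]
contact_force: [-4.2, 1.2, 14.0]
gripper_width: 23.1
```

Contact came at TCP z = 5.4 mm, as predicted. Now I'll release and lift.

{"fn": "send_rows", "kwargs": {
  "increments": "0 0 -1 0 0 0 0.74; 0 0 0 0 0 0 0.7; 0 0 0 0 0 0 0.65; 0 0 0 0 0 0 0.55; 0 0 0 0 0 0 0.5; 0 0 0 0 0 0 0.45; 0 0 0 0 0 0 0.45; 0 0 -5 0 0 0 0.45; 0 0 -15 0 0 0 0.45; 0 0 -30 0 0 0 0.45; 0 0 -30 0 0 0 0.45; 0 0 0 0 0 0 0.45; 0 0 0 0 0 0 0.45"
}}

```text
clock: 14.55
tcp_pos: [529.3, -108.5, 86.6]
tool_rot: [1.0, 0.028, 0.001, 0.0]
contact_force: [-0.1, -0.1, -1.0]
gripper_width: 47.2
```

```bash
python3 look.py b1 460 165.5 80 -.081
```

```text
t 14.55 tcp [ 529.3 -108.5   86.6] yaw 0.0566 w 47.2 F [-0.1 -0.1 -1. ] | turn [ 0.001 -0.002  0.138] shift [ -91.3 -267.5    6.6]
```

View pics/b1.png

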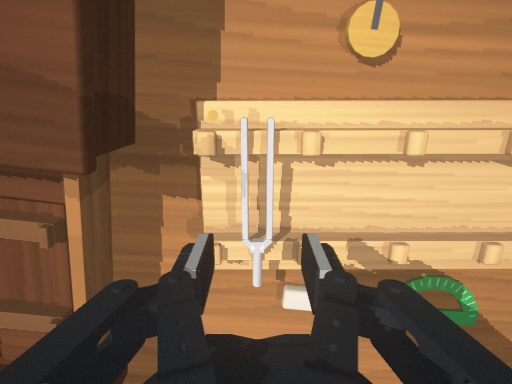

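{"fn": "send_rows", "kwargs": {
  "increments": "0 0 0 0 0 0.07 0.45; 0 0 0 0 0 0.068 0.45; -7 -20 0 0 0 0 0.45; -9 -26 0 0 0 0 0.45; -9 -26 0 0 0 0 0.45; -9 -26 0 0 0 0 0.45; -9 -26 0 0 0 0 0.45; -9 -26 0 0 0 0 0.45; -9 -26 0 0 0 0 0.45; -9 -26 0 0 0 0 0.45; -9 -26 0 0 0 0 0.45; -8 -24 3 0 0 0 0.45; -4 -14 3 0 0 0 0.45; 0 0 0 0 0 0 0.45; 0 0 0 0 0 0 0.45"
}}

```text
clock: 16.1
tcp_pos: [458.9, 163.5, 78.6]
tool_rot: [0.999, -0.04, -0.001, 0.001]
contact_force: [0.5, -0.8, -0.2]
gripper_width: 46.8
```

```bash
python3 - <<'E'
from rig import cams
from h import *
E
python3 look.py b2 460 165.5 14 -.081; python3 -c "
from rig import bot,cams
from h import *
o=bot.get_obs();c=cams.calibration('wrist')
for p in [(460,165.5,44)]:
  for k in (72,46,0,-72): print(k,proj(c,[460+k*np.cos(.081),165.5-k*np.sin(.081),44]))
"
```

```text
t 16.10 tcp [458.9 163.5  78.6] yaw -0.0809 w 46.8 F [ 0.5 -0.8 -0.2] | turn [0.001 0.001 0.   ] shift [ 0.9 -2.1 64.6]
72 [255.61524154 106.6098645 ]
46 [255.7826126  147.35759436]
0 [256.0477218  211.90040258]
-72 [256.39821121 297.22965744]
```

View pics/b2.png

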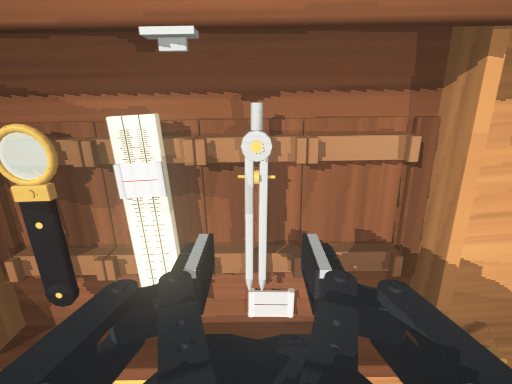

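{"fn": "send_rows", "kwargs": {
  "increments": "1 -1 20 0 0 0 0.45; 0 -1 20 0 0 0 0.45; 0 0 15 0 0 0 0.45; 0 0 6 0 0 0 0.45; 0 0 3 0 0 0 0.45; 0 0 0 0 0 0 0.45; 0 0 0 0 0 0 0.6; 0 0 0 0 0 0 0.75; 0 0 0 0 0 0 0.85; 0 0 0 0 0 0 0.92; 0 0 0 0 0 0 0.92; 0 0 0 0 0 0 0.92; 0 0 0 0 0 0 0.92; 0 0 0 0 0 0 0.92",
  "newtons": 40
}}

```text
clock: 17.55
tcp_pos: [461.1, 166.3, 15.9]
tool_rot: [0.999, -0.041, 0.0, -0.0]
contact_force: [-1.9, -0.7, 6.1]
gripper_width: 14.9
```

{"fn": "send_rows", "kwargs": {
  "increments": "0 0 -3 0 0 0 0.92; 0 0 -5 0 0 0 0.92; 0 0 -10 0 0 0 0.92; 0 0 -15 0 0 0 0.92; 0 0 -20 0 0 0 0.92; 0 0 -12 0 0 0 0.92; 0 0 0 0 0 0 0.92; 0 0 0 0 0 0 0.92"
}}

```text
clock: 18.35
tcp_pos: [460.6, 166.1, 80.2]
tool_rot: [0.999, -0.041, 0.0, -0.0]
contact_force: [-0.4, -0.2, -0.6]
gripper_width: 14.9
```

```bash
python3 look.py b3 535.2 -184.1 80 .057
```

```text
t 18.35 tcp [460.6 166.1  80.2] yaw -0.0813 w 14.9 F [-0.4 -0.2 -0.6] | turn [-0.    -0.    -0.138] shift [5.450e+01 3.538e+02 2.000e-01]
```

View pics/b3.png

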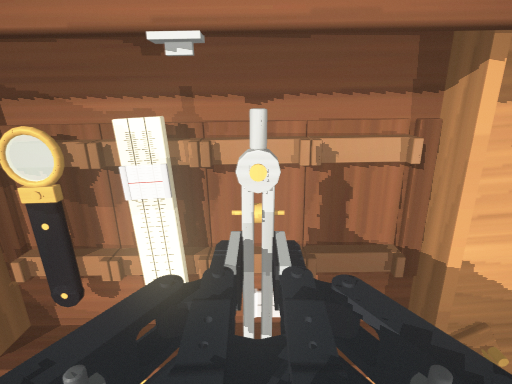

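Run:
```python
from rig import bot,cams
from h import *
o=bot.get_obs();c=cams.calibration("wrist")
for p,d in [((258,171.5),-28),((258.5,110),-24),((258,345),-28)]: print(p,toolpt(o,c,p,d))
```

```text
(258, 171.5) [45.3653791  -1.33594772]
(258.5, 110) [72.48968988 -1.09222817]
(258, 345) [-55.02420595  -1.39779064]
```

{"fn": "send_rows", "kwargs": {
  "increments": "0 0 -5 0 0 -0.07 0.92; 0 0 -5 0 0 -0.068 0.92; 3 12 0 0 0 0 0.92; 4 22 0 0 0 0 0.92; 4 26 0 0 0 0 0.92; 4 26 0 0 0 0 0.92; 4 26 0 0 0 0 0.92; 4 26 0 0 0 0 0.92; 4 26 0 0 0 0 0.92; 4 26 0 0 0 0 0.92; 4 26 0 0 0 0 0.92; 4 26 0 0 0 0 0.92; 4 26 0 0 0 0 0.92; 4 26 0 0 0 0 0.92; 4 26 0 0 0 0 0.92; 3 22 0 0 0 0 0.92; 1 12 0 0 0 0 0.92; 0 0 0 0 0 0 0.92; 0 0 0 0 0 0 0.92"
}}

```text
clock: 20.3
tcp_pos: [535.1, -183.2, 89.7]
tool_rot: [1.0, 0.028, -0.0, -0.0]
contact_force: [-0.2, 0.8, -0.9]
gripper_width: 14.6
```

```bash
python3 look.py b4 535.2 -184.1 10 .057
```

```text
t 20.30 tcp [ 535.1 -183.2   89.7] yaw 0.0566 w 14.6 F [-0.2  0.8 -0.9] | turn [-0.001  0.001 -0.   ] shift [ 0.   0.9 79.7]
```

View pics/b4.png

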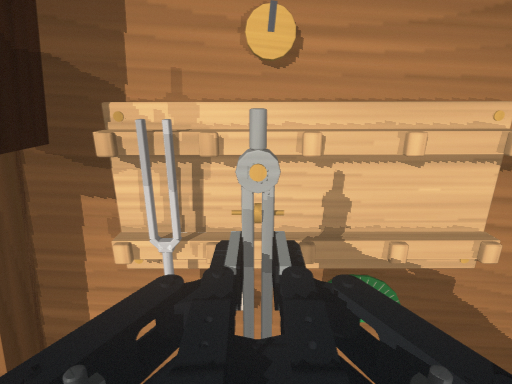

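{"fn": "send_rows", "kwargs": {
  "increments": "0 1 20 0 0 0 0.92; 0 0 25 0 0 0 0.92; 0 0 20 0 0 0 0.92; 0 0 8 0 0 0 0.92; 0 0 3 0 0 0 0.92; 0 0 2 0 0 0 0.92; 0 0 0 0 0 0 0.92; 0 0 0 0 0 0 0.92"
}}

```text
clock: 21.15
tcp_pos: [536.3, -185.3, 12.9]
tool_rot: [1.0, 0.028, 0.001, 0.0]
contact_force: [-0.8, -0.3, -0.7]
gripper_width: 14.6
```

{"fn": "send_rows", "kwargs": {
  "increments": "0 0 1 0 0 0 0.92; 0 0 0 0 0 0 0.92"
}}

```text
clock: 21.35
tcp_pos: [535.8, -185.2, 11.4]
tool_rot: [1.0, 0.028, 0.0, 0.0]
contact_force: [0.3, -0.2, 0.1]
gripper_width: 14.7
```

{"fn": "send_rows", "kwargs": {
  "increments": "0 -1 1 0 0 0 0.92; 0 0 0 0 0 0 0.92"
}}

```text
clock: 21.55
tcp_pos: [535.6, -183.9, 10.1]
tool_rot: [1.0, 0.029, -0.0, -0.0]
contact_force: [-0.8, -1.4, -0.3]
gripper_width: 14.5
```

{"fn": "send_rows", "kwargs": {
  "increments": "0 0 0.7 0 0 0 0.92; 0 0 0 0 0 0 0.92"
}}

```text
clock: 21.75
tcp_pos: [535.7, -184.0, 9.9]
tool_rot: [1.0, 0.028, -0.0, 0.0]
contact_force: [-1.2, 0.5, 5.4]
gripper_width: 14.7
```

{"fn": "send_rows", "kwargs": {
  "increments": "0 0 0 0 0 0 0.82; 0 0 0 0 0 0 0.78; 0 0 0 0 0 0 0.7; 0 0 0 0 0 0 0.6; 0 0 0 0 0 0 0.55; 0 0 0 0 0 0 0.5; 0 0 -5 0 0 0 0.5; 0 0 -15 0 0 0 0.45; 0 0 -30 0 0 0 0.4; 0 0 -30 0 0 0 0.4; 0 0 0 0 0 0 0.4; 0 0 0 0 0 0 0.4"
}}

```text
clock: 22.95
tcp_pos: [536.3, -184.5, 91.0]
tool_rot: [1.0, 0.028, 0.001, 0.001]
contact_force: [-1.1, -0.3, -0.0]
gripper_width: 51.1
```

```bash
python3 look.py c1 457 243.2 85 -.02
```

```text
t 22.95 tcp [ 536.3 -184.5   91. ] yaw 0.0567 w 51.1 F [-1.1 -0.3 -0. ] | turn [ 0.001 -0.002  0.077] shift [ -87.9 -426.     6. ]
```

View pics/c1.png

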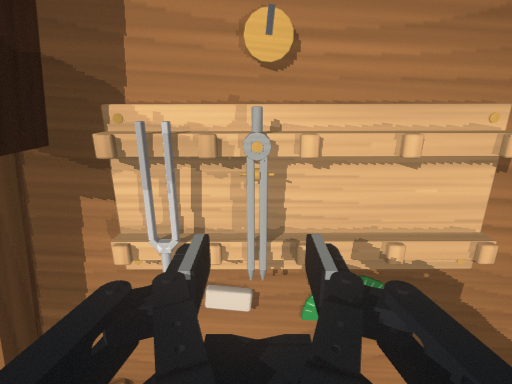

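{"fn": "send_rows", "kwargs": {
  "increments": "0 0 0 0 0 0.077 0.3; -3 -12 0 0 0 0 0.3; -4 -18 0 0 0 0 0.3; -6 -28 0 0 0 0 0.3; -6 -28 0 0 0 0 0.3; -6 -28 0 0 0 0 0.3; -6 -28 0 0 0 0 0.3; -6 -28 0 0 0 0 0.3; -6 -28 0 0 0 0 0.3; -6 -28 0 0 0 0 0.3; -6 -28 0 0 0 0 0.3; -6 -28 0 0 0 0 0.3; -6 -28 0 0 0 0 0.3; -6 -28 0 0 0 0 0.3; -6 -28 3 0 0 0 0.3; -6 -28 3 0 0 0 0.3; -5 -20 3 0 0 0 0.3; -4 -12 3 0 0 0 0.3; 0 0 0 0 0 0 0.3; 0 0 0 0 0 0 0.3"
}}

```text
clock: 25.0
tcp_pos: [449.9, 242.7, 77.1]
tool_rot: [1.0, -0.01, -0.0, 0.001]
contact_force: [-0.2, -2.0, -0.0]
gripper_width: 59.9
```

```bash
python3 look.py c2 457 243.2 14 -.02; python3 -c "
from rig import bot,cams
from h import *
o=bot.get_obs();c=cams.calibration('wrist');a=-.02
for k,l in ((75,16),(75,-16),(-75,-16),(-75,16)): print(k,l,proj(c,[457+k*np.cos(a)-l*np.sin(a),243.2+k*np.sin(a)+l*np.cos(a),45]))
"
```

```text
t 25.00 tcp [449.9 242.7  77.1] yaw -0.0198 w 59.9 F [-0.2 -2.  -0. ] | turn [0.001 0.001 0.   ] shift [ 7.1 -0.7 63.1]
75 16 [232.11285846  91.59263127]
75 -16 [283.76054544  91.4636619 ]
-75 -16 [278.93126477 295.99881463]
-75 16 [237.61347708 296.0866888 ]
```

View pics/c2.png

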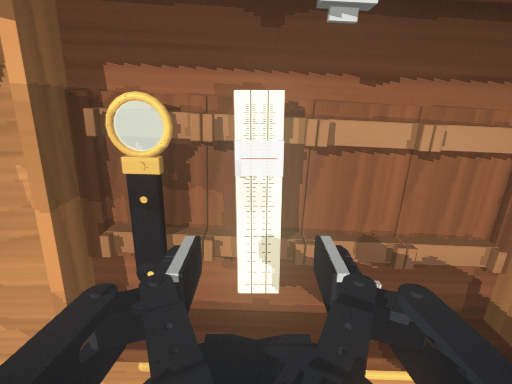

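{"fn": "send_rows", "kwargs": {
  "increments": "4 0 20 0 0 0 0.3; 3 0 20 0 0 0 0.3; 0 0 12 0 0 0 0.3; 0 0 6 0 0 0 0.3; 0 0 3 0 0 0 0.3; 0 0 0 0 0 0 0.3; 0 0 0 0 0 0 0.45; 0 0 0 0 0 0 0.6; 0 0 0 0 0 0 0.7; 0 0 0 0 0 0 0.75; 0 0 0 0 0 0 0.75; 0 0 0 0 0 0 0.75; 0 0 0 0 0 0 0.75",
  "newtons": 40
}}

```text
clock: 26.35
tcp_pos: [457.7, 243.8, 17.2]
tool_rot: [1.0, -0.01, 0.0, -0.0]
contact_force: [-1.0, -0.1, 6.3]
gripper_width: 31.1
```

{"fn": "send_rows", "kwargs": {
  "increments": "0 0 -3 0 0 0 0.75; 0 0 -5 0 0 0 0.75; 0 0 -10 0 0 0 0.75; 0 0 -15 0 0 0 0.75; 0 0 -20 0 0 0 0.75; 0 0 -20 0 0 0 0.75; 0 0 0 0 0 0 0.75; 0 0 0 0 0 0 0.75"
}}

```text
clock: 27.15
tcp_pos: [457.7, 243.6, 90.4]
tool_rot: [1.0, -0.01, 0.001, -0.0]
contact_force: [-0.4, -0.5, -1.2]
gripper_width: 30.8
```

```bash
python3 look.py c3 539.6 -259.9 88 .057
```

```text
t 27.15 tcp [457.7 243.6  90.4] yaw -0.0204 w 30.8 F [-0.4 -0.5 -1.2] | turn [-0.001 -0.001 -0.077] shift [ 53.1 507.4   2.4]
```

View pics/c3.png

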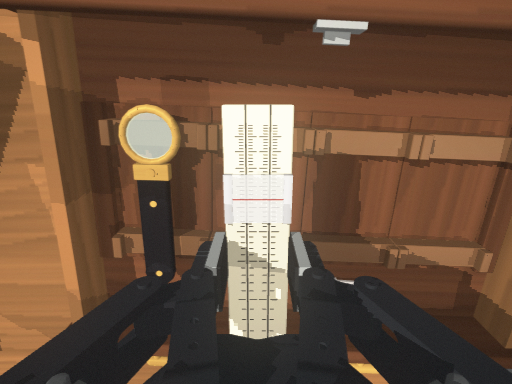

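{"fn": "send_rows", "kwargs": {
  "increments": "0 0 0 0 0 -0.077 0.75; 2 14 0 0 0 0 0.75; 2 22 0 0 0 0 0.75; 3 30 0 0 0 0 0.75; 3 30 0 0 0 0 0.75; 3 30 0 0 0 0 0.75; 3 30 0 0 0 0 0.75; 3 30 0 0 0 0 0.75; 3 30 0 0 0 0 0.75; 3 30 0 0 0 0 0.75; 3 30 0 0 0 0 0.75; 3 30 0 0 0 0 0.75; 3 30 0 0 0 0 0.75; 3 30 0 0 0 0 0.75; 3 30 0 0 0 0 0.75; 3 30 0 0 0 0 0.75; 3 30 0 0 0 0 0.75; 4 30 0 0 0 0 0.75; 2 15 0 0 0 0 0.75; 0 5 0 0 0 0 0.75"
}}

```text
clock: 29.2
tcp_pos: [536.9, -260.9, 88.8]
tool_rot: [1.0, 0.026, -0.001, 0.0]
contact_force: [0.1, 0.3, -0.2]
gripper_width: 30.8
```

{"fn": "send_rows", "kwargs": {
  "increments": "0 0 0 0 0 0 0.75; 0 0 0 0 0 0 0.75"
}}

```text
clock: 29.4
tcp_pos: [537.7, -256.7, 89.3]
tool_rot: [1.0, 0.029, -0.0, -0.001]
contact_force: [0.5, 0.5, -0.7]
gripper_width: 30.8
```

```bash
python3 look.py c4 539.6 -259.9 11 .057;  python3 - <<'E'
from rig import bot,cams
from h import *
o=bot.get_obs();c=cams.calibration("wrist")
for p,d in [((222,105),-27.8),((292,105),-27.8)]: print(p,toolpt(o,c,p,d))
E
```

```text
t 29.40 tcp [ 537.7 -256.7   89.3] yaw 0.0585 w 30.8 F [ 0.5  0.5 -0.7] | turn [-0.001  0.001  0.001] shift [ 1.7  3.3 78.3]
(222, 105) [ 74.95720115 -16.77160366]
(292, 105) [74.9208709  13.32599998]
```

View pics/c4.png

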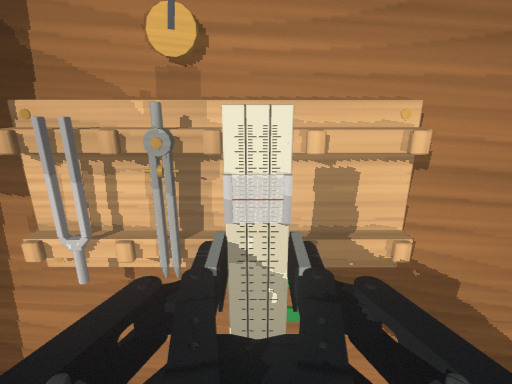

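{"fn": "send_rows", "kwargs": {
  "increments": "2 2 15 0 0 0 0.75; 0 1 25 0 0 0 0.75; 0 0 20 0 0 0 0.75; 0 0 9 0 0 0 0.75; 0 0 4 0 0 0 0.75; 0 0 2 0 0 0 0.75; 0 0 0 0 0 0 0.75; 0 0 0 0 0 0 0.75"
}}

```text
clock: 30.25
tcp_pos: [540.7, -261.8, 15.2]
tool_rot: [1.0, 0.028, 0.001, 0.0]
contact_force: [-0.4, 0.2, -0.8]
gripper_width: 31.0
```

{"fn": "send_rows", "kwargs": {
  "increments": "0 0 1 0 0 0 0.75; 0 0 0 0 0 0 0.75"
}}

```text
clock: 30.45
tcp_pos: [540.3, -261.7, 13.8]
tool_rot: [1.0, 0.028, 0.0, 0.0]
contact_force: [0.3, -0.5, -0.8]
gripper_width: 30.7
```

{"fn": "send_rows", "kwargs": {
  "increments": "0 -1.5 1 0 0 0 0.75; 0 0 0.5 0 0 0 0.75; 0 0 0 0 0 0 0.75"
}}

```text
clock: 30.75
tcp_pos: [539.9, -259.9, 11.9]
tool_rot: [1.0, 0.028, -0.0, -0.0]
contact_force: [-0.2, 0.2, 0.0]
gripper_width: 30.9
```

{"fn": "send_rows", "kwargs": {
  "increments": "0 0 1 0 0 0 0.75; 0 0 0 0 0 0 0.75"
}}

```text
clock: 30.95
tcp_pos: [540.1, -260.1, 11.3]
tool_rot: [1.0, 0.028, 0.0, 0.0]
contact_force: [-0.8, 0.5, 3.9]
gripper_width: 31.0
```

{"fn": "send_rows", "kwargs": {
  "increments": "0 0 0 0 0 0 0.63; 0 0 0 0 0 0 0.58; 0 0 0 0 0 0 0.5; 0 0 0 0 0 0 0.4; 0 0 0 0 0 0 0.4; 0 0 0 0 0 0 0.4; 0 0 -5 0 0 0 0.4; 0 0 -15 0 0 0 0.4; 0 0 -30 0 0 0 0.35; 0 0 -30 0 0 0 0.35; 0 0 0 0 0 0 0.35; 0 0 0 0 0 0 0.35"
}}

```text
clock: 32.15
tcp_pos: [540.8, -260.5, 92.7]
tool_rot: [1.0, 0.028, 0.001, 0.001]
contact_force: [-0.6, 0.1, -0.3]
gripper_width: 55.6
```

```bash
python3 look.py d1 465 322 85 -.055
```

```text
t 32.15 tcp [ 540.8 -260.5   92.7] yaw 0.0567 w 55.6 F [-0.6  0.1 -0.3] | turn [ 0.001 -0.002  0.112] shift [-107.7 -577.4    7.7]
```

View pics/d1.png

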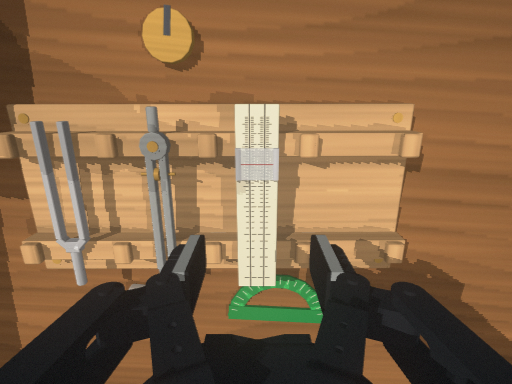

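{"fn": "send_rows", "kwargs": {
  "increments": "0 0 0 0 0 0.112 0.35; -3 -15 0 0 0 0 0.35; -5 -28 0 0 0 0 0.35; -6 -35 0 0 0 0 0.35; -6 -35 0 0 0 0 0.35; -6 -35 0 0 0 0 0.35; -6 -35 0 0 0 0 0.35; -7 -35 0 0 0 0 0.35; -7 -35 0 0 0 0 0.35; -7 -35 0 0 0 0 0.35; -7 -35 0 0 0 0 0.35; -7 -35 0 0 0 0 0.35; -7 -35 0 0 0 0 0.35; -7 -35 0 0 0 0 0.35; -7 -35 0 0 0 0 0.35; -6 -35 0 0 0 0 0.35; -5 -28 0 0 0 0 0.35; -3 -16 4 0 0 0 0.35; 0 0 4 0 0 0 0.35; 0 0 0 0 0 0 0.35"
}}

```text
clock: 34.2
tcp_pos: [466.6, 285.8, 81.8]
tool_rot: [1.0, -0.026, -0.001, 0.001]
contact_force: [0.4, -1.3, 0.0]
gripper_width: 55.3
```

```bash
python3 look.py d2 464.5 322 16 -.055; python3 -c "
from rig import bot,cams
from h import *
o=bot.get_obs();c=cams.calibration('wrist');a=-.055
for k,l in ((44,0),(18,0),(-10,0),(-78,0)): print(k,l,proj(c,[468.5+k*np.cos(a)-l*np.sin(a),322+k*np.sin(a)+l*np.cos(a),44]))
"
```

```text
t 34.20 tcp [466.6 285.8  81.8] yaw -0.0528 w 55.3 F [ 0.4 -1.3  0. ] | turn [0.002 0.002 0.002] shift [ -4.1 -36.   65.8]
44 0 [205.34334667 151.47043033]
18 0 [207.36450429 188.10788588]
-10 0 [209.37525093 224.55662185]
-78 0 [213.65481068 302.13205607]
```

View pics/d2.png

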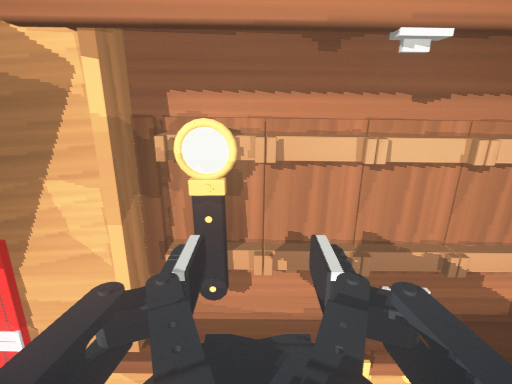

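{"fn": "send_rows", "kwargs": {
  "increments": "-2 -18 0 0 0 0.002 0.35; -2 -18 0 0 0 0 0.35; 0 0 0 0 0 0 0.35; 0 0 10 0 0 0 0.35; 0 0 20 0 0 0 0.35; 0 0 0 0 0 0 0.35"
}}

```text
clock: 34.85
tcp_pos: [464.6, 320.1, 50.3]
tool_rot: [1.0, -0.029, -0.002, 0.002]
contact_force: [-0.2, -0.7, -0.4]
gripper_width: 55.6
```

```bash
python3 look.py d3 464.5 322 16 -.055
```

```text
t 34.85 tcp [464.6 320.1  50.3] yaw -0.0580 w 55.6 F [-0.2 -0.7 -0.4] | turn [ 0.004  0.004 -0.003] shift [-0.2 -1.9 34.3]
```

View pics/d3.png

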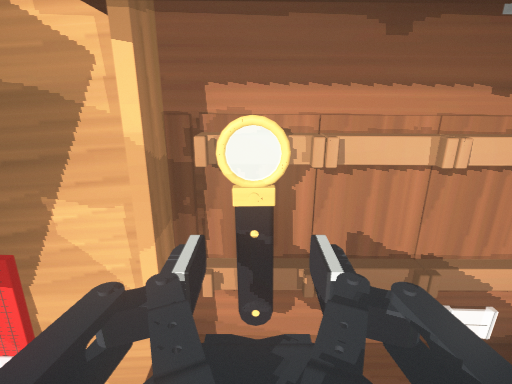

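{"fn": "send_rows", "kwargs": {
  "increments": "0 -2 15 0 0 0 0.35; 0 0 12 0 0 0 0.35; 0 0 5 0 0 0 0.35; 0 0 2 0 0 0 0.35; 0 0 0 0 0 0 0.35; 0 0 0 0 0 0 0.5; 0 0 0 0 0 0 0.65; 0 0 0 0 0 0 0.75; 0 0 0 0 0 0 0.85; 0 0 0 0 0 0 0.85; 0 0 0 0 0 0 0.85; 0 0 0 0 0 0 0.85",
  "newtons": 40
}}

```text
clock: 36.1
tcp_pos: [466.5, 325.1, 19.6]
tool_rot: [1.0, -0.029, 0.0, -0.0]
contact_force: [-0.8, -0.7, 5.0]
gripper_width: 23.0
```

{"fn": "send_rows", "kwargs": {
  "increments": "0 0 -3 0 0 0 0.85; 0 0 -5 0 0 0 0.85; 0 0 -10 0 0 0 0.85; 0 0 -15 0 0 0 0.85; 0 0 -20 0 0 0 0.85; 0 0 -20 0 0 0 0.85; 0 0 0 0 0 0 0.85; 0 0 0 0 0 0 0.85"
}}

```text
clock: 36.9
tcp_pos: [466.6, 325.1, 92.9]
tool_rot: [1.0, -0.029, 0.001, -0.0]
contact_force: [-0.8, -0.6, -1.2]
gripper_width: 22.4
```

```bash
python3 look.py d4 539.9 -335.8 88 .057
```

```text
t 36.90 tcp [466.6 325.1  92.9] yaw -0.0573 w 22.4 F [-0.8 -0.6 -1.2] | turn [-0.001 -0.001 -0.114] shift [ 35.5 664.    4.9]
```

View pics/d4.png

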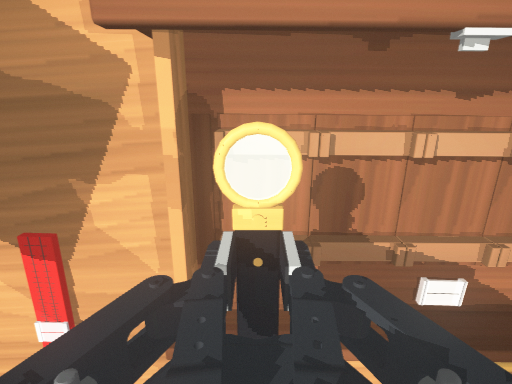

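Run:
```python
from rig import bot,cams
from h import *
o=bot.get_obs();c=cams.calibration("wrist")
for p,d in [((258,165.5),-24.4),((258,208),-24.4),((258,123),-24.4)]: print(p,toolpt(o,c,p,d))
```

```text
(258, 165.5) [47.42093186 -1.3087972 ]
(258, 208) [26.10344094 -1.32174544]
(258, 123) [66.91226833 -1.29695817]
```

{"fn": "send_rows", "kwargs": {
  "increments": "0 0 0 0 0 -0.114 0.85; 1 14 0 0 0 0 0.85; 1 24 0 0 0 0 0.85; 2 35 0 0 0 0 0.85; 2 35 0 0 0 0 0.85; 2 35 0 0 0 0 0.85; 2 35 0 0 0 0 0.85; 2 35 0 0 0 0 0.85; 2 35 0 0 0 0 0.85; 2 35 0 0 0 0 0.85; 2 35 0 0 0 0 0.85; 2 35 0 0 0 0 0.85; 2 35 0 0 0 0 0.85; 2 35 0 0 0 0 0.85; 2 35 0 0 0 0 0.85; 2 35 0 0 0 0 0.85; 2 35 0 0 0 0 0.85; 2 35 0 0 0 0 0.85; 2 30 0 0 0 0 0.85"
}}

```text
clock: 38.85
tcp_pos: [532.0, -268.3, 91.2]
tool_rot: [1.0, 0.026, -0.001, 0.0]
contact_force: [0.1, -0.6, -1.1]
gripper_width: 23.1
```

{"fn": "send_rows", "kwargs": {
  "increments": "2 22 0 0 0 0 0.85; 0 15 0 0 0 0 0.85; 0 5 0 0 0 0 0.85; 0 0 0 0 0 0 0.85; 0 0 0 0 0 0 0.85"
}}

```text
clock: 39.35
tcp_pos: [538.1, -305.4, 91.8]
tool_rot: [1.0, 0.029, -0.0, -0.001]
contact_force: [-0.2, -0.6, -0.5]
gripper_width: 22.5
```

```bash
python3 look.py d5 541.5 -335.8 14 .057
```

```text
t 39.35 tcp [ 538.1 -305.4   91.8] yaw 0.0579 w 22.5 F [-0.2 -0.6 -0.5] | turn [-0.001  0.     0.001] shift [ 1.6 30.5 77.8]
```

View pics/d5.png

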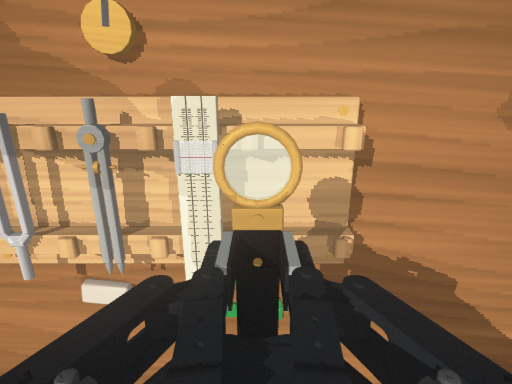

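{"fn": "send_rows", "kwargs": {
  "increments": "1 15 0 0 0 0 0.85; 1 15 0 0 0 0 0.85; 0 0 0 0 0 0 0.85; 0 0 20 0 0 0 0.85; 0 0 25 0 0 0 0.85; 0 0 15 0 0 0 0.85; 0 0 10 0 0 0 0.85; 0 0 2 0 0 0 0.85; 0 0 2 0 0 0 0.85; 0 0 0 0 0 0 0.85; 0 0 0 0 0 0 0.85"
}}

```text
clock: 40.5
tcp_pos: [542.5, -337.2, 18.8]
tool_rot: [1.0, 0.028, 0.001, 0.0]
contact_force: [0.3, -0.3, -0.0]
gripper_width: 22.8
```

```bash
python3 look.py d6 541.4 -335.8 14 .057
```

```text
t 40.50 tcp [ 542.5 -337.2   18.8] yaw 0.0568 w 22.8 F [ 0.3 -0.3 -0. ] | turn [ 0.001 -0.001 -0.   ] shift [-1.  -1.5  4.8]
```

View pics/d6.png

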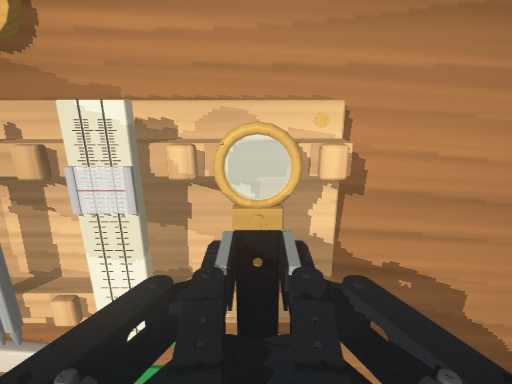

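{"fn": "send_rows", "kwargs": {
  "increments": "-1 -1 1.5 0 0 0 0.85; 0 0 1.5 0 0 0 0.85; 0 0 0 0 0 0 0.85; 0 0 0 0 0 0 0.85"
}}

```text
clock: 40.95
tcp_pos: [540.8, -335.9, 14.9]
tool_rot: [1.0, 0.028, -0.0, -0.0]
contact_force: [0.6, -0.2, -0.6]
gripper_width: 22.9
```

{"fn": "send_rows", "kwargs": {
  "increments": "0 0 1 0 0 0 0.85; 0 0 0 0 0 0 0.85"
}}

```text
clock: 41.15
tcp_pos: [540.8, -335.9, 13.9]
tool_rot: [1.0, 0.028, -0.0, -0.0]
contact_force: [0.7, 0.1, -1.7]
gripper_width: 22.8
```

{"fn": "send_rows", "kwargs": {
  "increments": "0 0 0.8 0 0 0 0.85; 0 0 0 0 0 0 0.85"
}}

```text
clock: 41.35
tcp_pos: [540.9, -335.9, 13.6]
tool_rot: [1.0, 0.028, -0.0, 0.0]
contact_force: [-0.8, 0.2, 4.2]
gripper_width: 22.5
```

{"fn": "send_rows", "kwargs": {
  "increments": "0 0 0 0 0 0 0.73; 0 0 0 0 0 0 0.68; 0 0 0 0 0 0 0.6; 0 0 0 0 0 0 0.5; 0 0 0 0 0 0 0.5; 0 0 0 0 0 0 0.45; 0 0 -5 0 0 0 0.45; 0 0 -15 0 0 0 0.45; 0 0 -30 0 0 0 0.45; 0 0 -40 0 0 0 0.45; -20 0 -40 0 0 0 0.45; -30 -20 -20 0 0 0 0.45; -20 -30 0 0 0 0 0.45; -10 -30 0 0 0 0 0.45; 0 -30 0 0 0 0 0.45; 0 0 0 0 0 0 0.45; 0 0 0 0 0 0 0.45"
}}

```text
clock: 43.05
tcp_pos: [455.3, -230.6, 164.4]
tool_rot: [1.0, 0.029, 0.001, 0.001]
contact_force: [0.2, 1.2, -0.0]
gripper_width: 47.3
```

```bash
python3 look.py e1 541.4 -335.8 14 .057
python3 - <<'E'
from rig import bot,cams
from h import *
c=cams.calibration("wrist");print(c["K"] is not None)
import pickle;pickle.dump((bot.get_obs(),c),open("e1.pkl","wb"))
import cv2;im=cv2.imread("pics/e1.png");cv2.imwrite("pics/e1b.png",cv2.resize(im,(800,600),interpolation=cv2.INTER_CUBIC))
E
```

```text
t 43.05 tcp [ 455.3 -230.6  164.4] yaw 0.0583 w 47.3 F [ 0.2  1.2 -0. ] | turn [ 0.001 -0.001  0.001] shift [ 80.  110.  150.4]
True
```

View pics/e1b.png

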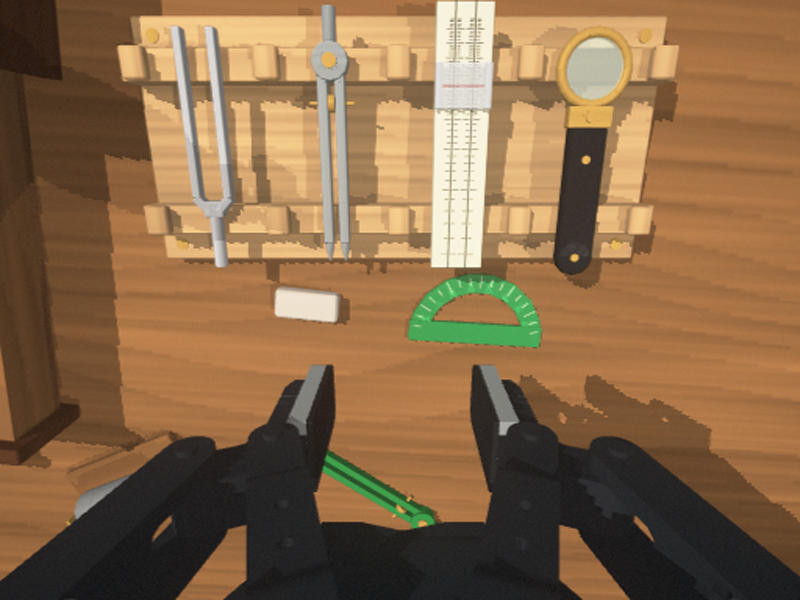

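```bash
python3 - <<'E'
from h import *
import pickle
o,c=pickle.load(open("e1.pkl","rb"))
D=lambda x,y:((x+.5)/1.5625-.5,(y+.5)/1.5625-.5)
ys=[152,76,0,-76,-152]
r=fit2([(45,y) for y in ys]+[(-45,y) for y in ys],[ray(c,D(*p),38) for p in [(132,61),(265,60),(398,61),(531,61),(663,61),(158,219),(279,219),(399,219),(520,219),(639,219)]])
print(r)
t,a=r[:2]
def show(n,l,px,z):
    tt,th,e=fit2(l,[ray(c,D(*p),z) for p in px]); d=tt-t
    print(n,"rack x %.1f y %.1f yaw %.3f"%(d@[np.cos(a),np.sin(a)],d@[-np.sin(a),np.cos(a)],th-a),np.round(e,1))
show("fork",[(64,8),(64,-8),(-74,0)],[(178,28),(210,28),(221,265)],37)
show("comp",[(46,0),(72,0),(-68,0)],[(329,60),(329,6),(338,255)],36)
show("rule",[(75,16),(75,-16),(-75,-16),(-75,16)],[(437,1),(495,1),(480,267),(432,266)],39)
show("mag",[(44,0),(-78,0)],[(594,67),(571,272)],37)
E
python3 look.py e2 541.4 -335.8 14 .057 top
```

```text
(array([ 538.64171137, -222.85525403]), np.float64(0.05590644207254243), array([2.16679648, 1.03478278, 0.82268435, 1.45558514, 2.93445305,
       2.55418842, 1.78755999, 0.74085396, 0.88895824, 2.67748449]))
fork rack x -2.0 y 113.7 yaw -0.008 [1.5 1.4 2.2]
comp rack x -0.2 y 38.8 yaw -0.004 [1.  0.5 0.7]
rule rack x -0.5 y -36.7 yaw -0.002 [1.2 1.2 1.1 1.6]
mag rack x -1.6 y -111.1 yaw 0.001 [1.1 1.1]
t 43.10 tcp [ 455.2 -231.4  164.2] yaw 0.0567 w 46.9 F [-0.6 -0.3  0.6] | turn [ 0.001 -0.001 -0.   ] shift [ 80.1 109.1 150.2]
```

View pics/e2.png

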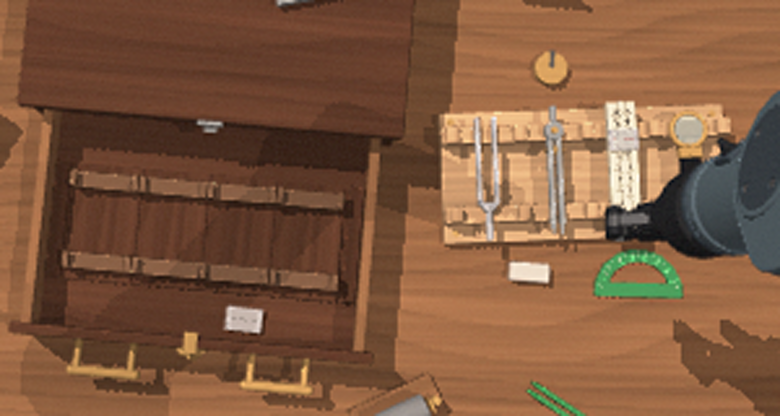

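All four lie within about 3 mm of their places and within 0.01 rad of straight, the distractors have not moved, and the arm is clear at z = 164. Handing in.

```bash
python3 -c "
from rig import bot
print(bot.finish_job())"
```

```text
the job is handed in; nothing more can be done
None
```

I set out all four instruments in the rack in mirrored order and handed the job in at about 43 s. From left to right the rack now holds the tuning fork, compass, slide rule and magnifier.

- **Placing:** the last wrist picture put each instrument within about 3 mm of its place's middle and within 0.01 rad of the rack's x axis. I lowered each one until the wrist felt 4 to 14 N of contact with the rails, then let go.
- **Flatness and loose things:** I judged these by eye only. All four looked flat, and the protractor, eraser, brass mass and cursor frame looked unmoved in the last top and wrist pictures.
- **Disagreement with the description:** the fingertips stood about 11 to 20 mm behind the reported TCP, not 19 mm ahead of it. My first close therefore shut above the fork without touching it, and I re-measured the tip height from the pictures and gripped about 35 mm lower. The readings also ran about 1 mm under the instruments' given widths.

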